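# Load the slide cabinet: pack the tub, close it, push it home

## Robot

A 6-joint arm with a two-finger parallel gripper is mounted at the origin on the work surface. World frame = base frame: x ahead of the robot, y to its left, z up, the work surface at z = 0. Lengths are in mm, angles in degrees, forces in N, time in s.
With the tool pointing down it reaches from about 350 to 850 mm from the base axis. Payload 8.1 kg.
Tool frame: the origin (TCP) lies at the very end of the fingers, on their centre line; the grasp point (between the pads) lies 19 mm behind it; z points along the fingers, y is the direction in which the jaws open and shut (so a half turn about z gives the same grasp; the last joint's range is limited). The gripper opens to 85 mm and grips with 20 to 120 N. Pads are 22 mm wide; open, the fingers measure 114 mm over their backs; the gripper's body (76 mm by 85 mm) begins 54 mm behind the grasp point. The pads swing forward as they close: fully open they stand 13 mm farther back than shut.
Start: joints at [66.154, 7.471, 85.268, -0, 87.261, -4.893], TCP at [194.858, 567.482, 231.292] pointing down, gripper open.
Joint ranges: [-169.43, 169.43], [-51.17, 129.36], [1.28, 143.12], [-76.62, 256.62], [0, 156.53], [-152.29, 152.29]. Speed limits (degrees/s): [136.94, 136.94, 159.86, 180, 180, 180].

## Interface

Orientations are given as [roll, pitch, yaw] about the fixed x, y, z axes, in that order (R = Rz(yaw) Ry(pitch) Rx(roll)).
In Python, from plant import * gives the robot as it stands.
- The arm moves only by the shell command python3 -m crank 'ROWS' [FORCE]. ROWS is JSON, a list of rows, each a list of 7 numbers: the gripper command: -1 is fully open, 1 is shut, values between are in proportion, then the shift along the tool's x, y, z in m, then the turn, a rotation vector about the tool's x, y, z in rad. A call has 1 to 8 rows; each row is the pose to reach, as a shift and turn from the pose commanded when the call began, along the tool's axes at that moment; what a row does not reach only later rows make up. A row lasts 1/8 s, in which the tool goes at most 62.5 mm and 10.7 degrees, less where a joint would pass 70% of its speed; a pose out of reach is approached as far as the arm can. A call with a gripper value outside its range is refused whole. The fingers move at their own pace and stop on an object; FORCE is the grip in N (left out, the last holds). Time passes only in rows, so rows that repeat a pose let the fingers close. It gives the time, the measured TCP pose, the force and the opening at its end, in the units of the state.
- sense(): the state, without advancing time (a new reading comes with each control period).
- snapshot(name): name is "scene" or "top" or "wrist"; returns (picture, depth): 420x560x3 uint8, red, green, blue; 420x560 float32, mm along the optical axis (not along the pixel's ray), 0 where there is no reading.
- calibration(name): a dict with "mtx" (3x3 intrinsics, pixels), "rvec" (rotation vector, rad) and "tvec" (3), from world to camera coordinates, as OpenCV has them; the wrist camera has in their place "tool_from_camera" (4x4, takes a point from camera to tool coordinates, whose origin is the TCP and whose axes are the flange's). Camera axes: x right, y down, z forward; pixel columns grow to the right and rows downward; lengths in mm; the calibration is good to about 2 mm. A picture is of the moment at which its call begins: read the wrist's pose just before it. calibration takes no time and is no camera call.
- job_done(): hands the job in, once; it reports no verdict.
The state is a dict: "t": time; "joint_pos": joint angles; "qvel": joint speeds; "joint_torque": joint torques, N m; "ee_pos": TCP position; "tool_rot": TCP orientation; "force": force on the tool from outside, world axes, zero at the start; "wrist_torque": the same for the moment, N m; "gripper_width": finger opening in mm.
Only numpy, scipy, OpenCV 4.12 (cv2) and the standard library are available. Lean on these libraries where they do the work, as an engineer would, in place of code of your own. Each camera call takes 0.05 s, during which the arm holds its last target.

## Task

Pack every staining jar and slide box into the cream tub on the carriage so that all of it lies below the red fill line: jars fit only in the deep well, slide boxes fit on the raised shelf, and the red-capped jar that someone stood on the shelf is too tall for it. Then put the lid on so that it sits flat all round, and only after that push the carriage towards the white slide cabinet until its spring catch snaps in and it stays home. Leave the bottle, the grey case and the dish stack where they are.

Things in the scene. Friction and masses are not known exactly. Their poses are not given: they have to be found in the camera images.
- tub_rim (a point): centre of the cream tub's mouth at rim level, 128 mm above the bench; tub and carriage are one. Outside 198 (x) x 194 mm (y), walls 5 mm, 188 x 184 mm inside. z up; y points away from the cabinet: the carriage travels towards -y. Raised shelf in the -x half, deep well in the +x half. Red fill line 12 mm below the rim; the lid's lip reaches 8 mm below it
- tub_shelf (a point): middle of the raised shelf's floor, 52 mm below the rim (76 mm above the bench); the shelf is 96 mm (x) x 184 mm (y): slide boxes fit here under the fill line, jars stand out above the rim. A 4 mm thick fence, 12 mm high above the shelf, divides it from the well. Same axes as tub_rim
- tub_well (a point): middle of the deep well's floor, 94 mm below the rim (34 mm above the bench); the well is 88 mm (x) x 184 mm (y); three upright jars fit in a row along y. Same axes as tub_rim
- push_tab (a point): middle of the outer end face of the blue tab on the tub's +y side, 55 mm above the bench; the tab is an upright fin 16 mm thick (x), 45 mm long (y), from 35 to 75 mm above the bench; push on this end towards -y of the tub (or pinch the fin across x). Same axes as tub_rim
- carriage (a joint): travel towards the cabinet (m), 0 to 0.02 at the start. Rail friction 2 N. A spring catch resists (about 8 N) from 0.080; past 0.092 it pulls on to the end stop at 0.100 and holds (home: above 0.096); short of 0.092 it pushes back. The cabinet's mouth begins 175 mm from tub_rim at travel 0: roof 146 to 156 mm above the bench (seated lid plate's top: 136); from 255 mm on it is 225 mm high
- lid_handle (a point): centre of the black grip bar on the grey-blue lid: bar 16 mm thick (lid x), 80 long (y), 36 high, point half-way up. Plate 200 (x) x 196 (y) x 8 mm, 0.3 kg; a lip 180 x 176 mm below it drops 8 mm into the tub with 4 mm to spare each side. The lid lies lip down on the bench, the point 34 mm up; seated, bar along the tub's y, the point is 26 mm above tub_rim
- jar0_mid (a point): square lidded staining jar, 38 x 38 mm, 76 mm tall, 0.13 kg, pale blue with a red cap; the point is its centre, half-way up (38 mm above its foot), z along its height, x and y square to its faces. At the start it stands on the tub's shelf, its top 24 mm above the rim. Always present
- jar1_mid (a point): square lidded staining jar, 38 x 38 mm, 76 mm tall, 0.13 kg, pale blue with a white cap; the point is its centre, half-way up (38 mm above its foot), z along its height, x and y square to its faces. May be absent (None)
- jar2_mid (a point): square lidded staining jar, 38 x 38 mm, 76 mm tall, 0.13 kg, pale blue with a white cap; the point is its centre, half-way up (38 mm above its foot), z along its height, x and y square to its faces. May be absent (None)
- box1_mid (a point): closed orange slide box, 72 mm (its x) x 32 mm (its y) x 34 mm tall, 0.08 kg, lying flat on the bench; the point is its centre, half-way up. May be absent (None)
- box2_mid (a point): closed green slide box, 72 mm (its x) x 32 mm (its y) x 34 mm tall, 0.08 kg, lying flat on the bench; the point is its centre, half-way up. May be absent (None)
- box3_mid (a point): closed blue slide box, 72 mm (its x) x 32 mm (its y) x 34 mm tall, 0.08 kg, lying flat on the bench; the point is its centre, half-way up. May be absent (None)
- oil_bottle: bystander: amber bottle, 40 mm across, 65 mm tall, origin under its foot; leave it alone
- eyepiece_case: bystander: grey case 60 x 80 x 45 mm, origin under its foot; leave it alone
- dish_stack: bystander: round whitish stack of dishes, 70 mm across, 30 mm high, origin under its foot; leave it alone
There are look-alikes about, which are no part of the job. What is shaped like the part that bears jar2_mid but purple is not meant. Leave any purple look-alike of the part that bears jar1_mid alone.

How it is judged (in metres and radians):
On the way, in this order (a step that is already met when the one before it is completed fails the run):
1. every jar and slide box present is inside the tub, below the fill line (x of jar0_mid in the frame of tub_rim between -0.094 and 0.094 m and y of jar0_mid in the frame of tub_rim between -0.092 and 0.092 m and z of each of jar0_mid, jar1_mid, jar2_mid in the frame of tub_rim below -0.04 m and x of jar1_mid in the frame of tub_rim between -0.094 and 0.094 m and y of jar1_mid in the frame of tub_rim between -0.092 and 0.092 m and x of jar2_mid in the frame of tub_rim between -0.094 and 0.094 m and y of jar2_mid in the frame of tub_rim between -0.092 and 0.092 m and x of box1_mid in the frame of tub_rim between -0.094 and 0.094 m and y of box1_mid in the frame of tub_rim between -0.092 and 0.092 m and z of each of box1_mid, box2_mid, box3_mid in the frame of tub_rim below -0.024 m and x of box2_mid in the frame of tub_rim between -0.094 and 0.094 m and y of box2_mid in the frame of tub_rim between -0.092 and 0.092 m and x of box3_mid in the frame of tub_rim between -0.094 and 0.094 m and y of box3_mid in the frame of tub_rim between -0.092 and 0.092 m), for 0.2 s.
2. the lid is seated flat on the tub, with the contents inside (all of step 1 and z of lid_handle in the frame of tub_rim between 0.021 and 0.03 m and x of lid_handle in the frame of tub_rim between -0.008 and 0.008 m and y of lid_handle in the frame of tub_rim between -0.008 and 0.008 m and angle between lid_handle's own z axis and vertical below 0.04 rad), for 0.3 s.
3. the carriage is home in its spring catch, the lid still seated (z of lid_handle in the frame of tub_rim between 0.021 and 0.03 m and x of lid_handle in the frame of tub_rim between -0.008 and 0.008 m and y of lid_handle in the frame of tub_rim between -0.008 and 0.008 m and angle between lid_handle's own z axis and vertical below 0.04 rad and value of joint carriage above 0.096 m), for 0.3 s.
At the end, for the whole second after the job is handed in: All jars and boxes present are in the tub (jar centres 40 mm, box centres 24 mm or more below the rim); lid handle 21 to 30 mm above the rim, within 8 mm of its middle in x and y, tilt under 0.04 rad; carriage past 0.096 m; all at rest (all of step 1 and all of step 3 and velocity of joint carriage between -0.01 and 0.01 m/s and linear speed of lid below 0.02 m/s); the robot touches nothing.
It fails at once if a bystander (bottle, grey case, dish stack) is moved by more than 30 mm (distance of any of oil_bottle, eyepiece_case, dish_stack from where it was at the start of the episode above 0.03 m).
Of jar1, jar2, box1, box2, box3 only 3 to 5 are there at a start; the rules pass over those that are not, and their reading is None.
At some moment in a run one of box1, box2, box3 may be knocked a few centimetres aside while the robot is not near it.
It also fails if it takes over 210 s, if anything falls off the work surface, if the arm or the gripper's body presses on something with over 40 N, if the wrist force passes 120 N, or if a joint passes its speed limit or range.

## Working session

There is one attempt and no reset: what is moved stays moved. The work goes in short steps, Python scripts to look and compute and a shell command to move; the robot and the scene stay as the last step left them, time stands still between calls to the robot, and variables do not carry over. Pictures are saved under pics/ and viewed, and the job is handed in when it is done.

```bash
ls; mkdir -p pics
python3 - <<'E'
from plant import *
import cv2,numpy as np
print(sense())
for n in ("scene","top","wrist"):
    p,d=snapshot(n); cv2.imwrite(f"pics/{n}0.png",p[:,:,::-1]); np.save(f"pics/{n}0_d.npy",d)
    print(n,calibration(n))
E
```

```text
pics
{'t': 0.0, 'joint_pos': array([ 6.61532452e+01,  7.51573700e+00,  8.53289668e+01,  8.12448148e-04,
        8.72599238e+01, -4.89137879e+00]), 'qvel': array([-0.08825144, -0.09452012,  0.01191254,  0.0290161 , -0.04334459,
       -0.01908792]), 'joint_torque': array([ 1.65749134e-04, -5.69414914e+01, -5.00534570e+01, -1.26110031e-04,
        1.51725998e-02,  6.74561147e-05]), 'ee_pos': array([194.63857391, 566.98518692, 230.2408516 ]), 'tool_rot': array([-1.79895823e+02, -9.72976547e-03,  1.61044576e+02]), 'force': array([-0.16460559, -0.62179753,  0.26285222]), 'wrist_torque': array([-0.0125122 ,  0.01293182, -0.07692317]), 'gripper_width': 85.18314852496745}
scene {'mtx': array([[475.34905872,   0.        , 281.43642179],
       [  0.        , 475.34905872, 210.6007946 ],
       [  0.        ,   0.        ,   1.        ]]), 'rvec': array([ 2.14053638,  1.44294645, -0.45873263]), 'tvec': array([-318.32551491, -350.05659041, 1312.86531078])}
top {'mtx': array([[531.88566563,   0.        , 276.6554637 ],
       [  0.        , 531.88566563, 219.12433393],
       [  0.        ,   0.        ,   1.        ]]), 'rvec': array([ 2.13458467, -2.09869266,  0.1936623 ]), 'tvec': array([  76.56789871,  620.71023786, 1102.71487918])}
wrist {'mtx': array([[301.99353898,   0.        , 278.68001488],
       [  0.        , 301.99353898, 211.82626057],
       [  0.        ,   0.        ,   1.        ]]), 'tool_from_camera': array([[-8.78875495e-04, -9.51636247e-01, -3.07225782e-01,
         8.02071615e+01],
       [ 9.99999399e-01, -6.34783024e-04, -8.94431548e-04,
         1.07292969e-01],
       [ 6.56151770e-04, -3.07226384e-01,  9.51636232e-01,
        -1.43861620e+02],
       [ 0.00000000e+00,  0.00000000e+00,  0.00000000e+00,
         1.00000000e+00]])}
```

View pics/scene0.png

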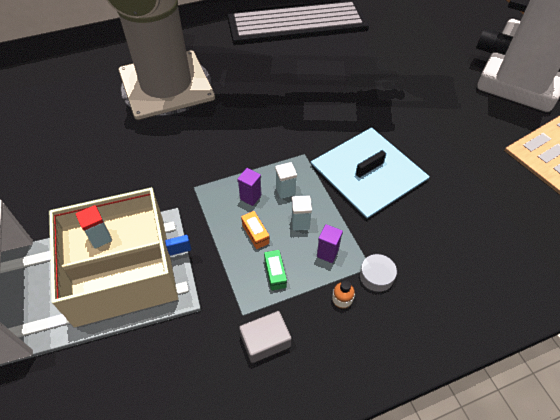

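View pics/top0.png

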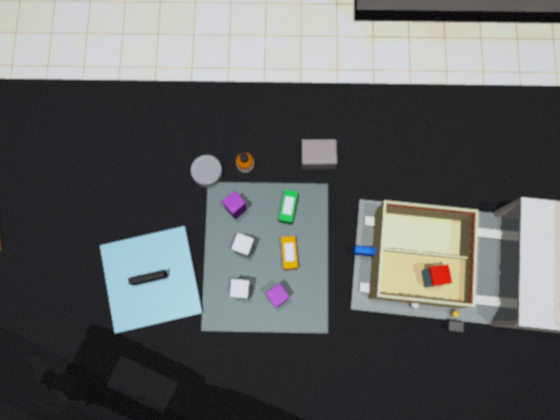

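View pics/wrist0.png

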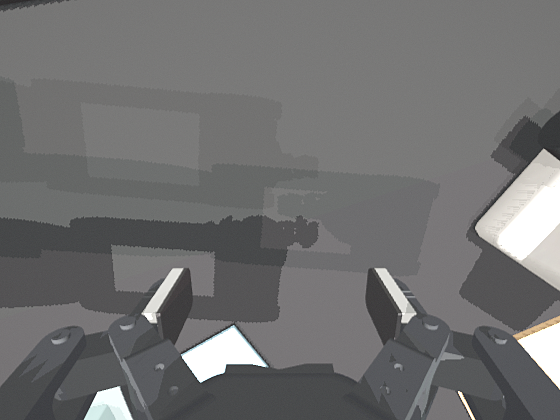

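The scene view shows the tub at (110,255) with the red-capped jar on its shelf at (92,220). There are white-capped jars at (286,180) and (301,213), an orange box at (256,230), a green box at (275,268) and the lid at (370,170). The purple look-alikes are at (250,187) and (329,244). I see no blue box. The top view shows the same things. Next I measure them.

```bash
cat > h.py <<'E'
from plant import *
import cv2,numpy as np
from scipy.spatial.transform import Rotation as R
def cam(n,st=None):
    c=calibration(n);K=c["mtx"]
    if n=="wrist":
        T=np.eye(4);T[:3,:3]=R.from_euler("xyz",st["tool_rot"],degrees=True).as_matrix();T[:3,3]=st["ee_pos"]
        return K,T@c["tool_from_camera"]
    r=cv2.Rodrigues(c["rvec"])[0];T=np.eye(4);T[:3,:3]=r.T;T[:3,3]=-r.T@c["tvec"].ravel();return K,T
def plane(K,T,uv,z):
    uv=np.atleast_2d(uv).astype(float);d=np.c_[(uv-K[:2,2])/[K[0,0],K[1,1]],np.ones(len(uv))]@T[:3,:3].T
    o=T[:3,3];return o+d*((z-o[2])/d[:,2])[:,None]
def cloud(K,T,d):
    v,u=np.mgrid[:d.shape[0],:d.shape[1]];P=np.stack([(u-K[0,2])/K[0,0]*d,(v-K[1,2])/K[1,1]*d,d],-1)
    return P@T[:3,:3].T+T[:3,3]
def rectof(P):
    (c,s,a)=cv2.minAreaRect(P[:,:2].astype(np.float32));return np.round(c,1),np.round(s,1),round(a,1)
E
cat > meas.py <<'E'
from h import *
import sys
n,tag=sys.argv[1],sys.argv[2]
st=sense();p,d=snapshot(n);cv2.imwrite(f"pics/{n}{tag}.png",p[:,:,::-1]);np.savez(f"pics/{n}{tag}.npz",p=p,d=d)
K,T=cam(n,st);C=cloud(K,T,d)
hsv=cv2.cvtColor(p,cv2.COLOR_RGB2HSV);H,S,V=[hsv[...,i].astype(int) for i in range(3)]
M={"red":((H<5)|(H>174))&(S>180)&(V>90)&(C[...,2]>100),"orange":(H>8)&(H<25)&(S>180)&(V>120),"green":(H>45)&(H<75)&(S>150)&(V>60),
"blue":(H>100)&(H<125)&(S>180)&(V>60),"purple":(H>130)&(H<155)&(S>100),"lid":(H>85)&(H<110)&(S>40)&(V>120),"white":(S<30)&(V>140)}
Z={"orange":34,"green":34,"purple":76,"lid":16,"white":76,"red":152,"blue":75}
for k,m in M.items():
    m=cv2.morphologyEx(m.astype(np.uint8),cv2.MORPH_OPEN,np.ones((3,3)))
    nn,l,s,c=cv2.connectedComponentsWithStats(m)
    for i in range(1,nn):
        if s[i,4]<60 or s[i,4]>30000: continue
        q=(l==i)&(d>0); z=C[q][:,2]
        if len(z)<20: continue
        zt=np.percentile(z,90)
        cn=max(cv2.findContours((l==i).astype(np.uint8),0,1)[0],key=len)[:,0]
        top=q&(C[...,2]>zt-6)
        print(k,c[i].round(),"A",s[i,4],"ztop",round(zt,1),"depthrect",*rectof(C[top]),"| plane",*rectof(plane(K,T,cn,Z[k])))
E
python3 meas.py top 1
python3 - <<'E'
from h import *
f=np.load("pics/top1.npz");K,T=cam("top");C=cloud(K,T,f["d"])
print(T[:3,3])
for z0,z1 in ((122,134),(70,80),(28,38)):
    m=(C[...,2]>z0)&(C[...,2]<z1)&(f["d"]>0);m[:,:365]=0;m[:,480:]=0
    P=C[m];print(z0,len(P),rectof(P),np.median(P,0).round(1),np.percentile(P,[1,99],0).round(1))
E
```

```text
red [440. 275.] A 330 ztop 154.8 depthrect [ 495.4 -236.6] [35.  36.9] 9.3 | plane [ 495.5 -236.5] [35.3 36.8] 9.3
orange [245. 162.] A 120 ztop 47.9 depthrect [754.6 162.1] [26.8 31.9] 11.8 | plane [758.4 163.2] [28.5 34.3] 1.8
orange [288. 239.] A 63 ztop 37.2 depthrect [579.4  61.4] [ 9.7 26.7] 1.3 | plane [579.8  61.4] [ 9.  26.7] 0.9
green [291. 193.] A 67 ztop 36.6 depthrect [685.3  57.4] [30.2 11.3] 80.6 | plane [685.1  56.9] [31.  10.9] 79.3
green [286. 218.] A 97 ztop 36.4 depthrect [627.4  67.1] [30.3 14.4] 79.1 | plane [626.5  67.3] [30.3 16.1] 79.4
blue [364. 250.] A 162 ztop 77.8 depthrect [ 552.3 -100.8] [42.4 15.6] 86.4 | plane [551.8 -99.3] [44.9 16.3] 86.5
purple [234. 204.] A 378 ztop 77.8 depthrect [652.7 182.1] [38.1 37.7] 41.9 | plane [648.1 178.2] [48.5 40.1] 41.9
purple [277. 295.] A 315 ztop 78.5 depthrect [454.1  82.8] [37.5 36.7] 35.1 | plane [454.2  82.3] [37.2 37.6] 37.5
lid [150. 279.] A 7770 ztop 19.0 depthrect [488.5 367.8] [200.2 197. ] 14.1 | plane [489.1 367.4] [202.  198.4] 14.1
lid [364. 250.] A 166 ztop 77.8 depthrect [ 552.5 -101.7] [44.2 16.1] 8
[... 1421 characters left out ...]
143.8  72.4] 84.9
white [289. 252.] A 142 ztop 37.1 depthrect [550.8  58.8] [35.9 17.8] 0.8 | plane [545.4  59.4] [34.3 17. ] 0.8
white [385. 297.] A 1749 ztop 18.5 depthrect [ 479.9 -190. ] [213.6 118. ] 85.0 | plane [ 475.8 -176.3] [202. 112.] 85.1
[ 398.03659255   74.61995581 1201.30041224]
122 1178 (array([ 542.3, -221.5]), array([195.9, 198.6]), 85.0) [ 536.  -225.5  127.7] [[ 438.1 -323.9  122.4]
 [ 646.4 -118.1  132.2]]
70 3297 (array([ 543. , -208.5]), array([213.5, 198.1]), 84.8) [ 500.6 -208.9   76.2] [[ 447.9 -318.    70.9]
 [ 637.5 -110.7   79.8]]
28 2687 (array([ 531.3, -221.1]), array([233.2, 240.8]), 73.5) [ 594.7 -234.9   33.9] [[ 435.6 -318.1   28.8]
 [ 638.3 -123.8   37.9]]
```

Run:
```python
import cv2
a=cv2.imread("pics/top1.png") if False else cv2.imread("pics/top0.png")
cv2.imwrite("pics/topcropA.png",cv2.resize(a[180:335,200:335],None,fx=4,fy=3.8))
cv2.imwrite("pics/topcropB.png",cv2.resize(a[190:340,345:560],None,fx=3.7,fy=3.7))
```

```text
(no output)
```

View pics/topcropA.png

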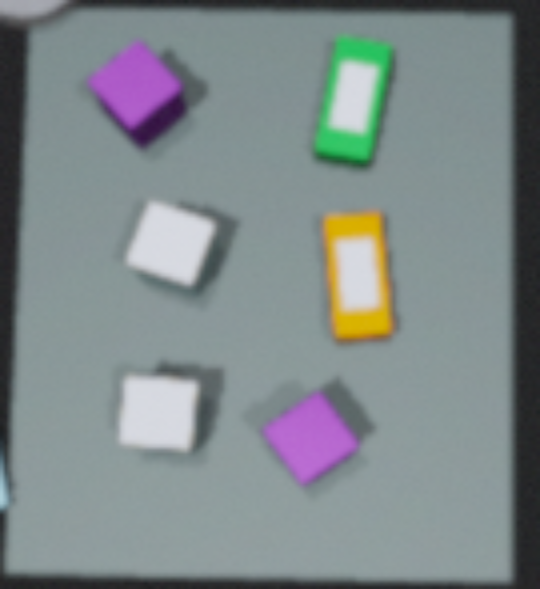

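View pics/topcropB.png

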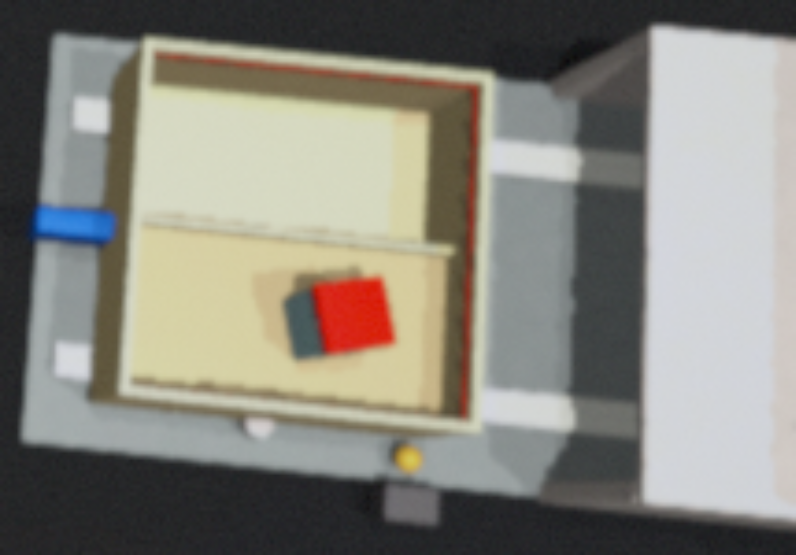

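The crop confirms the white-capped jars at top-view (243,244) and (240,288), with purple look-alikes at (234,204) and (277,295). Orange and green boxes are present, with no blue box. The tub fits the given sizes, its yaw is about -5°, and jar0 is on the shelf. I measure the white caps by height.

```bash
cat > jars.py <<'E'
from h import *
f=np.load("pics/top1.npz");p=f["p"];K,T=cam("top");C=cloud(K,T,f["d"])
hsv=cv2.cvtColor(p,cv2.COLOR_RGB2HSV)
for nm,z0,z1,sat in (("whitejar",68,90,0),("boxes",28,42,1),("handle",40,60,0)):
    m=((C[...,2]>z0)&(C[...,2]<z1)&(f["d"]>0)).astype(np.uint8);m[:,345:]=0
    m=cv2.morphologyEx(m,cv2.MORPH_OPEN,np.ones((2,2)))
    n,l,s,c=cv2.connectedComponentsWithStats(m)
    for i in range(1,n):
        if s[i,4]<40 or s[i,4]>3000: continue
        q=l==i;print(nm,c[i].round(),s[i,4],"rgb",p[q].mean(0).round(),"z",np.median(C[q][:,2]).round(1),*rectof(C[q]))
E
python3 jars.py
cat > to.py <<'E'
# to.py x y z jawangle : tool-frame shift (m) + rotvec (rad) from the current pose
from h import *
import sys
x,y,z=[float(a) for a in sys.argv[1:4]];st=sense()
Rm=R.from_euler("xyz",st["tool_rot"],degrees=True);yaw=st["tool_rot"][2];phi=yaw-90
if len(sys.argv)>4:
    j1=np.degrees(np.arctan2(y,x));t=float(sys.argv[4])
    while t-j1>90:t-=180
    while t-j1<-90:t+=180
    if len(sys.argv)>5:t+=180
else:t=phi
Rt=R.from_euler("xyz",[180,0,t+90],degrees=True)
rv=(Rm.inv()*Rt).as_rotvec()
s=Rm.inv().apply(np.array([x,y,z])-st["ee_pos"])/1000
j=st["joint_pos"]
print("shift",s.round(4),"turn",rv.round(4),"deg",np.degrees(rv).round(1),"rows>=",round(max(np.linalg.norm(s)/.0625,np.linalg.norm(rv)/.1868),1),"j6 tgt",round(np.degrees(np.arctan2(y,x))-t,1),"ee",st["ee_pos"].round(1),"w",round(st["gripper_width"],1),"F",st["force"].round(1),"t",st["t"])
E
python3 to.py 495.4 -236.6 260 9.3; python3 to.py 495.4 -236.6 260 99.3
```

```text
whitejar [234. 203.] 309 rgb [155.  81. 181.] z 75.2 [539.9 121.1] [294.8  46.8] 27.2
whitejar [243. 245.] 319 rgb [199. 202. 207.] z 75.6 [564.3 157.4] [35.3 45.3] 72.4
whitejar [240. 290.] 328 rgb [201. 204. 209.] z 75.7 [447.5 122.9] [129.5  48.6] 64.9
whitejar [278. 296.] 328 rgb [172. 103. 196.] z 75.8 [439.2  72.5] [70.  43.5] 28.9
boxes [207. 171.] 395 rgb [158. 161. 167.] z 29.7 [586.9 160. ] [411.   64.3] 31.8
boxes [249. 168.] 45 rgb [114.  99.  84.] z 28.9 [748.2 152.9] [10.7 35.3] 41.8
boxes [289. 207.] 445 rgb [116. 190. 143.] z 33.8 [547.6  73.4] [ 34.1 297.2] 83.0
boxes [290. 253.] 465 rgb [206. 182. 108.] z 34.0 [494.1  56.1] [192.2  37.2] 0.0
handle [320. 153.] 842 rgb [157. 150. 150.] z 44.3 [608.    8.8] [ 85.5 431.7] 83.8
handle [246. 163.] 89 rgb [167.  97.   7.] z 42.6 [752.2 158.8] [21.2 35.1] 30.9
handle [147. 278.] 294 rgb [62. 68. 72.] z 50.7 [458.6 237.8] [344.9  46.6] 77.3
shift [-0.5454 -0.6626 -0.0286] turn [-1.1000e-03  6.0000e-04  1.0777e+00] deg [-0.1  0.  61.7] rows>= 13.7 j6 tgt -34.8 ee [194.7 567.2 230.6] w 85.5 F [ 0.4 -0.7 -0. ] t 0.2
shift [-0.5454 -0.6626 -0.0286] turn [-5.0000e-04  1.6000e-03  2.6485e+00] deg [-0.000e+00  1.000e-01  1.517e+02] rows>= 14.2 j6 tgt 55.2 ee [194.7 567.2 230.6] w 85.5 F [ 0.4 -0.7 -0. ] t 0.2
```

```bash
python3 -m crank '[[-0.22,-0.273,-0.331,-0.028,0,0,0.54],[-0.22,-0.273,-0.331,-0.028,0,0,0.54],[-0.22,-0.273,-0.331,-0.028,0,0,0.54],[-0.22,-0.545,-0.663,-0.028,0,0,1.078],[-0.22,-0.545,-0.663,-0.028,0,0,1.078],[-0.22,-0.545,-0.663,-0.028,0,0,1.078],[-0.22,-0.545,-0.663,-0.028,0,0,1.078],[-0.22,-0.545,-0.663,-0.028,0,0,1.078]]' 50; python3 to.py 495.4 -236.6 260 9.3
```

```text
t: 1.2
ee_pos: [369.9, 97.7, 251.1]
tool_rot: [179.9, -0.0, 99.3]
force: [1.2, -0.1, -0.1]
gripper_width: 52.6
shift [-0.3501  0.0698 -0.0089] turn [ 0.0011 -0.     -0.0001] deg [ 0.1 -0.  -0. ] rows>= 5.7 j6 tgt -34.8 ee [369.9  97.7 251.1] w 52.6 F [ 1.2 -0.1 -0.1] t 1.2
```

```bash
cat > jars2.py <<'E'
from h import *
import sys
f=np.load(sys.argv[1]);p=f["p"];K,T=cam("top");hsv=cv2.cvtColor(p,cv2.COLOR_RGB2HSV)
d=f["d"];C=cloud(K,T,d)
m=((p.min(2)>185)&(hsv[...,1]<30)).astype(np.uint8);m[:,345:]=0;m[:180]=0
n,l,s,c=cv2.connectedComponentsWithStats(m)
for i in range(1,n):
    if s[i,4]<60: continue
    cn=np.argwhere(l==i)[:,::-1];z=np.median(C[l==i][:,2]);print(c[i].round(),s[i,4],z.round(1),*rectof(plane(K,T,cn,76 if z>60 else 34)))
for nm,lo,hi in (("orange",(10,120,80),(28,255,255)),("green",(45,100,50),(85,255,255))):
    m=cv2.inRange(hsv,lo,hi);m[:180]=0;m[:,345:]=0;m=cv2.morphologyEx(m,cv2.MORPH_CLOSE,np.ones((13,13)))
    n,l,s,c=cv2.connectedComponentsWithStats(m)
    for i in range(1,n):
        if s[i,4]>150: print(nm,c[i].round(),s[i,4],*rectof(plane(K,T,np.argwhere(l==i)[:,::-1],34)))
m=((p.max(2)<40)&(C[...,2]>35)).astype(np.uint8);m[:230]=0;m[310:]=0;m[:,:105]=0;m[:,195:]=0
q=np.argwhere(m)[:,::-1];print("handle",len(q),*rectof(plane(K,T,q,52)))
E
python3 jars2.py pics/top1.npz
```

```text
[288. 205.] 136 34.3 [657.2  62.7] [18.1 37.9] 79.7
[242. 243.] 288 75.9 [562.3 159.9] [36.7 36.4] 71.4
[289. 252.] 144 34.4 [552.   58.8] [37.8 17.7] 0.8
[239. 288.] 303 75.9 [467.1 163.8] [36.7 35.9] 85.8
orange [289. 252.] 490 [550.3  58.5] [73.4 32.8] 5.8
green [288. 206.] 491 [654.7  62.4] [33.6 76.2] 79.9
handle 11 [516.  401.3] [155.9  38. ] 63.1
```

```bash
python3 -m crank '[[-0.22,-0.35,0.07,-0.009,0,0,0],[-0.22,-0.35,0.07,-0.009,0,0,0],[-0.22,-0.35,0.07,-0.009,0,0,0],[-0.22,-0.35,0.07,-0.009,0,0,0],[-0.22,-0.35,0.07,-0.009,0,0,0],[-0.22,-0.35,0.07,-0.009,0,0,0],[-0.22,-0.35,0.07,-0.009,0,0,0],[-0.22,-0.35,0.07,-0.009,0,0,0]]' 50; python3 to.py 495.4 -236.6 118 9.3
python3 - <<'E'
from h import *
p,d=snapshot("wrist");cv2.imwrite("pics/w2.png",p[:,:,::-1])
E
```

```text
t: 2.2
ee_pos: [494.9, -234.2, 259.4]
tool_rot: [-180.0, -0.1, 99.3]
force: [-0.2, 0.1, 0.6]
gripper_width: 52.0
shift [-0.0026  0.0002  0.1414] turn [-0.0007 -0.0011 -0.0008] deg [-0.  -0.1 -0. ] rows>= 2.3 j6 tgt -34.8 ee [ 494.9 -234.2  259.4] w 52.0 F [-0.2  0.1  0.6] t 2.2
```

View pics/w2.png

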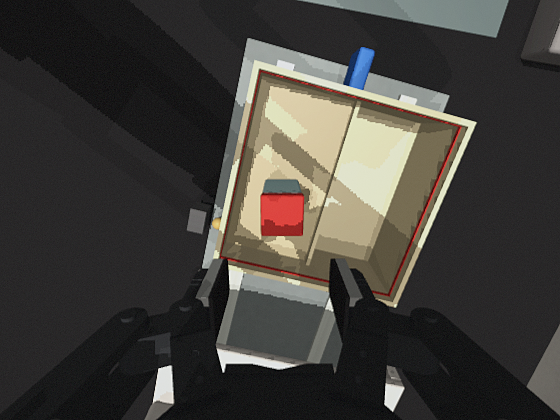

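The wrist view shows the red cap at (282,213), square to the jaws and centred between them. I go down.

```bash
python3 -m crank '[[-0.22,-0.0025,0,0.05,0,0,0],[-0.22,-0.0025,0,0.1,0,0,0],[-0.22,-0.0025,0,0.125,0,0,0],[-0.22,-0.0025,0,0.141,0,0,0],[-0.22,-0.0025,0,0.141,0,0,0],[-0.22,-0.0025,0,0.141,0,0,0],[1,-0.0025,0,0.141,0,0,0],[1,-0.0025,0,0.141,0,0,0]]' 50
python3 -m crank '[[1,0,0,0,0,0,0],[1,0,0,0,0,0,0],[1,0,0,0,0,0,0],[1,0,0,0,0,0,0],[1,0,0,-0.02,0,0,0],[1,0,0,-0.04,0,0,0],[1,0,0,-0.045,0,0,0],[1,0,0,-0.045,0,0,0]]' 50
python3 - <<'E'
from h import *
p,d=snapshot("wrist");cv2.imwrite("pics/w3.png",p[:,:,::-1])
u=R.from_euler("z",-5,degrees=True).as_matrix();c=np.array([542.3,-221.5,128])
for l in ((50,-60),(50,60),(50,0),(-46,-48),(-46,48)): print(l,(c+u@[*l,0]).round(1))
E
```

```text
t: 3.25
ee_pos: [496.8, -237.6, 120.8]
tool_rot: [179.9, 0.1, 99.3]
force: [0.3, 1.2, 6.7]
gripper_width: 37.7
t: 4.25
ee_pos: [496.0, -237.3, 164.7]
tool_rot: [179.9, 0.1, 99.3]
force: [-0.6, -1.0, -2.7]
gripper_width: 37.2
(50, -60) [ 586.9 -285.6  128. ]
(50, 60) [ 597.3 -166.1  128. ]
(50, 0) [ 592.1 -225.9  128. ]
(-46, -48) [ 492.3 -265.3  128. ]
(-46, 48) [ 500.7 -169.7  128. ]
```

View pics/w3.png

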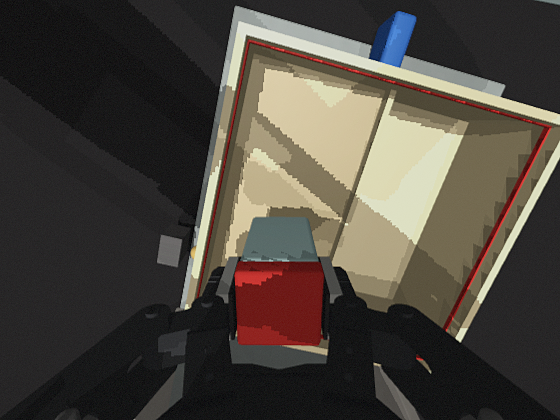

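```bash
python3 to.py 587.5 -284 166 -5
```

```text
shift [-0.0612  0.0832 -0.0022] turn [-0.      0.      0.2492] deg [-0.   0.  14.3] rows>= 1.7 j6 tgt -20.8 ee [ 495.5 -237.   163.8] w 37.5 F [ 0.1 -0.6 -1.1] t 4.3
```

```bash
python3 -m crank '[[1,-0.02,0.03,-0.002,0,0,0.08],[1,-0.04,0.055,-0.002,0,0,0.16],[1,-0.061,0.083,-0.002,0,0,0.249],[1,-0.061,0.083,-0.002,0,0,0.249],[1,-0.061,0.083,-0.002,0,0,0.249],[1,-0.061,0.083,0.03,0,0,0.249],[1,-0.061,0.083,0.05,0,0,0.249],[1,-0.061,0.083,0.05,0,0,0.249]]' 50
python3 to.py 587.5 -284 80 -5
```

```text
t: 5.3
ee_pos: [585.3, -282.6, 111.3]
tool_rot: [-179.7, -0.1, 85.0]
force: [0.0, -0.1, -1.9]
gripper_width: 36.9
shift [-0.0012  0.0025  0.0312] turn [-0.0045 -0.0022  0.0005] deg [-0.3 -0.1  0. ] rows>= 0.5 j6 tgt -20.8 ee [ 585.3 -282.6  111.3] w 36.9 F [ 0.  -0.1 -1.9] t 5.3
```

```bash
python3 -m crank '[[1,-0.001,0.0025,0.015,0,0,0],[1,-0.001,0.0025,0.026,0,0,0],[1,-0.001,0.0025,0.031,0,0,0],[1,-0.001,0.0025,0.032,0,0,0],[0,-0.001,0.0025,0.032,0,0,0],[-0.12,-0.001,0.0025,0.032,0,0,0],[-0.12,-0.001,0.0025,0.032,0,0,0],[-0.12,-0.001,0.0025,0.032,0,0,0]]' 50
python3 -m crank '[[-0.12,0,0,-0.02,0,0,0],[-0.12,0,0,-0.06,0,0,0],[-0.12,0,0,-0.12,0,0,0],[-0.2,0,0,-0.16,0,0,0],[-0.2,0,0,-0.16,0,0,0]]' 50
python3 - <<'E'
from h import *
p,d=snapshot("wrist");cv2.imwrite("pics/w4.png",p[:,:,::-1])
E
python3 to.py 562.3 159.9 240 -18.6; python3 to.py 562.3 159.9 240 71.4
```

```text
t: 6.3
ee_pos: [586.9, -285.0, 82.2]
tool_rot: [-179.7, -0.0, 85.0]
force: [-20.1, 3.0, 11.8]
gripper_width: 47.4
t: 6.92
ee_pos: [592.6, -286.6, 249.1]
tool_rot: [179.4, 0.3, 85.0]
force: [0.5, -0.6, 1.3]
gripper_width: 51.2
shift [ 0.4416 -0.0678  0.0041] turn [0.0065 0.0021 0.2378] deg [ 0.4  0.1 13.6] rows>= 7.1 j6 tgt 34.5 ee [ 591.5 -285.9  245.8] w 51.0 F [-0.1 -0.4 -1.7] t 6.975
shift [ 0.4416 -0.0678  0.0041] turn [ 0.0033  0.0065 -1.333 ] deg [  0.2   0.4 -76.4] rows>= 7.1 j6 tgt -55.5 ee [ 591.5 -285.9  245.8] w 51.0 F [-0.1 -0.4 -1.7] t 6.975
```

View pics/w4.png

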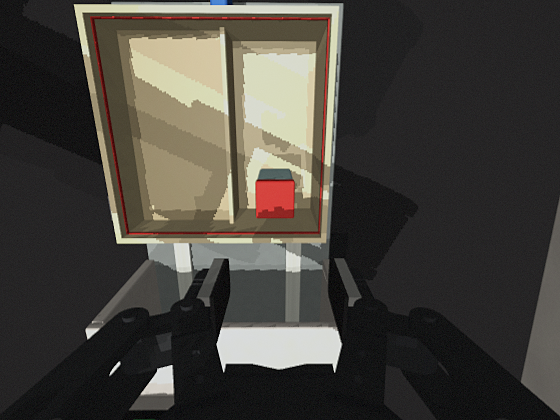

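Jar0 stands upright in the well, with its cap at (275,198). I felt 20 N sideways while opening, so I check the tub's position from this view.

```bash
cat > tubw.py <<'E'
from h import *
import sys
st=sense();p,d=snapshot("wrist");K,T=cam("wrist",st);C=cloud(K,T,d)
cv2.imwrite(f"pics/{sys.argv[1]}.png",p[:,:,::-1])
hsv=cv2.cvtColor(p,cv2.COLOR_RGB2HSV)
m=((C[...,2]>123)&(C[...,2]<133)&(d>0)&(hsv[...,1]<120)&(p.min(2)>90)).astype(np.uint8)
m=cv2.morphologyEx(m,cv2.MORPH_OPEN,np.ones((3,3)))
n,l,s,c=cv2.connectedComponentsWithStats(m);
for i in np.argsort(-s[1:,4])[:2]+1: print("rim",s[i],C[l==i][:,2].mean().round(1),*rectof(plane(K,T,np.argwhere(l==i)[:,::-1],128)))
m=((hsv[...,0]<5)|(hsv[...,0]>174))&(hsv[...,1]>150)
m=cv2.morphologyEx(m.astype(np.uint8),cv2.MORPH_OPEN,np.ones((9,9)));q=np.argwhere(m)[:,::-1]
if len(q):
    zz=C[m>0][:,2];print("redcap z",np.median(zz).round(1));q=np.argwhere((m>0)&(C[...,2]>np.median(zz)-5))[:,::-1]; print(*rectof(plane(K,T,q,110)))
E
python3 tubw.py w5
```

```text
rim [  75    4  267  241 6256] 129.1 [ 543.5 -222. ] [194.1 199. ] 84.8
rim [105 309   6   6  29] 127.6 [ 407.5 -382.1] [6.6 5. ] 75.2
redcap z 111.1
[ 588.7 -285.8] [38.  36.3] 84.9
```

The tub is at (543.4,-221.9) with yaw -5.1°. Jar0 sits centred in the well at tub (51,-60), so the finger knuckles most likely brushed the rim. I'll grip the next jars nearer the top and set them down closer to the fence. Next is the white-capped jar at (562,160).

```bash
python3 -m crank '[[-0.22,0.44,-0.068,0,0,0,0.238],[-0.22,0.44,-0.068,0,0,0,0.238],[-0.22,0.44,-0.068,0,0,0,0.238],[-0.22,0.44,-0.068,0,0,0,0.238],[-0.22,0.44,-0.068,0,0,0,0.238],[-0.22,0.44,-0.068,0,0,0,0.238],[-0.22,0.44,-0.068,0,0,0,0.238],[-0.22,0.44,-0.068,0,0,0,0.238]]' 50
python3 -m crank '[[-0.22,0,0,0,0,0,0],[-0.22,0,0,0,0,0,0]]' 50
python3 to.py 562.3 159.9 54 -18.6
python3 - <<'E'
from h import *
p,d=snapshot("wrist");cv2.imwrite("pics/w6.png",p[:,:,::-1])
E
```

```text
t: 8.02
ee_pos: [558.6, 163.1, 240.0]
tool_rot: [-179.8, 0.0, 71.7]
force: [-0.3, -0.2, 0.5]
gripper_width: 51.9
t: 8.28
ee_pos: [560.3, 157.7, 241.1]
tool_rot: [-180.0, 0.1, 71.3]
force: [-0.6, 0.3, 0.2]
gripper_width: 52.0
shift [0.0029 0.0014 0.1871] turn [-0.0008  0.001  -0.0018] deg [-0.   0.1 -0.1] rows>= 3.0 j6 tgt 34.5 ee [560.3 157.7 241.1] w 52.0 F [-0.6  0.3  0.2] t 8.275
```

View pics/w6.png

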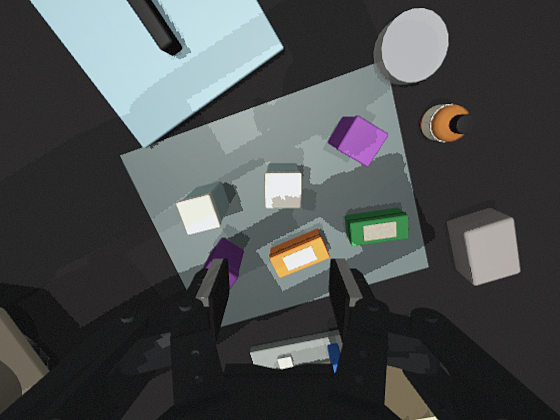

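The wrist view shows the white-capped jar at (283,188), square and centred on the jaws. The purple ones are at (358,140) and (225,260), clear of the path. I go down.

```bash
python3 -m crank '[[-0.22,0.003,0.001,0.05,0,0,0],[-0.22,0.003,0.001,0.1,0,0,0],[-0.22,0.003,0.001,0.15,0,0,0],[-0.22,0.003,0.001,0.187,0,0,0],[-0.22,0.003,0.001,0.187,0,0,0],[-0.22,0.003,0.001,0.187,0,0,0],[1,0.003,0.001,0.187,0,0,0],[1,0.003,0.001,0.187,0,0,0]]' 60
python3 -m crank '[[1,0,0,0,0,0,0],[1,0,0,0,0,0,0],[1,0,0,0,0,0,0],[1,0,0,-0.04,0,0,0],[1,0,0,-0.09,0,0,0],[1,0,0,-0.14,0,0,0],[1,0,0,-0.14,0,0,0]]' 60
python3 - <<'E'
from h import *
u=R.from_euler("z",-5.1,degrees=True).as_matrix();c=np.array([543.4,-221.9,128])
for l in ((38,0),(38,60),(-46,-32),(-46,32)): print(l,(c+u@[*l,0]).round(1))
p,d=snapshot("wrist");cv2.imwrite("pics/w7.png",p[:,:,::-1])
E
python3 to.py 581.3 -225.3 200 -5
```

```text
t: 9.32
ee_pos: [564.6, 161.9, 58.0]
tool_rot: [179.7, -0.1, 71.4]
force: [0.8, -1.5, 6.8]
gripper_width: 36.5
t: 10.2
ee_pos: [565.7, 162.5, 202.1]
tool_rot: [179.4, -0.3, 71.4]
force: [0.3, -0.6, -1.2]
gripper_width: 36.5
(38, 0) [ 581.2 -225.3  128. ]
(38, 60) [ 586.6 -165.5  128. ]
(-46, -32) [ 494.7 -249.7  128. ]
(-46, 32) [ 500.4 -185.9  128. ]
shift [-0.3617  0.14   -0.0017] turn [ 0.0061 -0.0026 -0.2376] deg [  0.4  -0.1 -13.6] rows>= 6.2 j6 tgt -16.2 ee [564.1 162.2 198.7] w 36.7 F [-0.1  0.6 -2.1] t 10.25
```

View pics/w7.png

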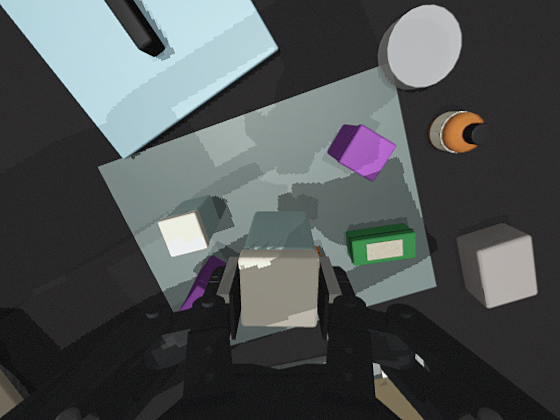

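```bash
python3 -m crank '[[1,-0.06,0.024,-0.002,0,0,-0.04],[1,-0.12,0.047,-0.002,0,0,-0.08],[1,-0.18,0.07,-0.002,0,0,-0.12],[1,-0.24,0.093,-0.002,0,0,-0.16],[1,-0.3,0.116,-0.002,0,0,-0.2],[1,-0.362,0.14,-0.002,0,0,-0.238],[1,-0.362,0.14,-0.002,0,0,-0.238],[1,-0.362,0.14,-0.002,0,0,-0.238]]' 60
python3 -m crank '[[1,0,0,0,0,0,0],[1,0,0,0,0,0,0]]' 60
python3 to.py 581.3 -225.3 92 -5; python3 tubw.py w8
```

```text
t: 11.25
ee_pos: [578.4, -226.3, 195.3]
tool_rot: [-179.9, -0.1, 84.9]
force: [0.2, 0.5, -1.2]
gripper_width: 36.8
t: 11.5
ee_pos: [579.4, -224.3, 196.8]
tool_rot: [-180.0, -0.0, 85.1]
force: [0.2, 0.3, -1.7]
gripper_width: 37.0
shift [-0.0009  0.002   0.1048] turn [-0.0002 -0.0004  0.0022] deg [-0.  -0.   0.1] rows>= 1.7 j6 tgt -16.2 ee [ 579.4 -224.3  196.8] w 37.0 F [ 0.2  0.3 -1.7] t 11.5
rim [  75   87  304  237 5675] 129.2 [ 543.9 -217.3] [184.1 199.2] 84.9
rim [237 329  84   6 440] 129.3 [ 569.5 -320.1] [ 5.1 70.7] 85.1
```

View pics/w8.png

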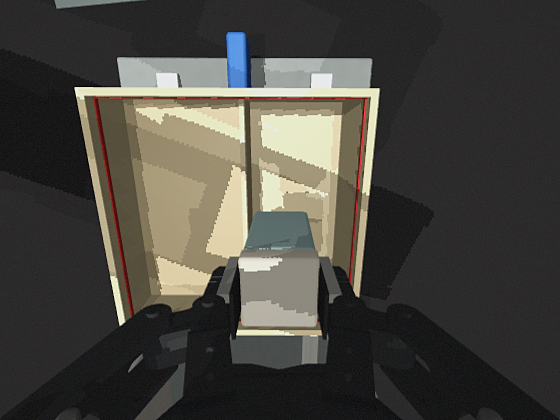

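```bash
python3 -m crank '[[1,-0.001,0.002,0.03,0,0,0],[1,-0.001,0.002,0.06,0,0,0],[1,-0.001,0.002,0.085,0,0,0],[1,-0.001,0.002,0.098,0,0,0],[1,-0.001,0.002,0.104,0,0,0],[1,-0.001,0.002,0.104,0,0,0],[1,-0.001,0.002,0.104,0,0,0]]' 60
```

```text
t: 12.42
ee_pos: [582.0, -227.5, 94.2]
tool_rot: [179.9, 0.0, 85.0]
force: [0.7, 0.4, -0.7]
gripper_width: 36.5
```

```bash
python3 -m crank '[[1,0,0,0.002,0,0,0],[0.05,0,0,0.002,0,0,0],[-0.1,0,0,0.002,0,0,0],[-0.1,0,0,0.002,0,0,0]]' 60
python3 -m crank '[[-0.1,0,0,-0.02,0,0,0],[-0.1,0,0,-0.06,0,0,0],[-0.2,0,0,-0.11,0,0,0],[-0.22,0,0,-0.15,0,0,0],[-0.22,0,0,-0.15,0,0,0]]' 60
python3 to.py 467.1 163.8 240 -4.2
python3 tubw.py w9
```

```text
t: 12.92
ee_pos: [581.3, -227.3, 91.0]
tool_rot: [180.0, 0.0, 85.0]
force: [-0.3, 0.2, -0.1]
gripper_width: 47.2
t: 13.55
ee_pos: [583.6, -228.4, 248.1]
tool_rot: [179.5, 0.2, 85.0]
force: [0.2, -0.2, 0.4]
gripper_width: 52.0
shift [ 0.3806 -0.1502  0.0052] turn [ 0.0096  0.0038 -0.0137] deg [ 0.5  0.2 -0.8] rows>= 6.5 j6 tgt 23.5 ee [ 583.6 -228.4  248.1] w 52.0 F [ 0.2 -0.2  0.4] t 13.55
rim [ 106   87  246  209 4108] 129.0 [ 543.5 -222.3] [194.2 198.9] 84.8
rim [229 291 100   5 490] 129.2 [ 575.  -320.7] [ 4.7 99.9] 84.6
redcap z 111.1
[ 588.8 -285.4] [38.4 36.6] 84.7
```

View pics/w9.png

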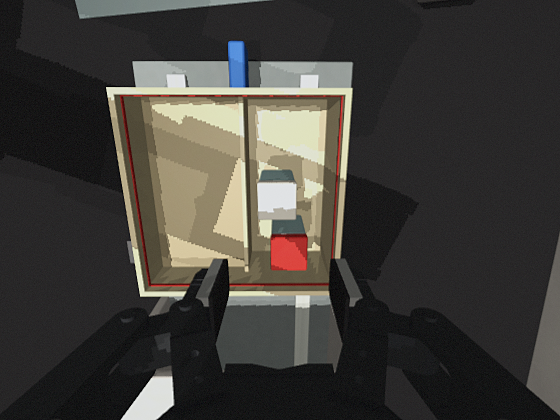

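The white jar at (276,195) and the red jar at (289,245) both stand upright in the well. Next is the second white jar at (467,164).

```bash
python3 -m crank '[[-0.22,0.38,-0.15,0.003,0,0,-0.014],[-0.22,0.38,-0.15,0.003,0,0,-0.014],[-0.22,0.38,-0.15,0.003,0,0,-0.014],[-0.22,0.38,-0.15,0.003,0,0,-0.014],[-0.22,0.38,-0.15,0.003,0,0,-0.014],[-0.22,0.38,-0.15,0.003,0,0,-0.014],[-0.22,0.38,-0.15,0.003,0,0,-0.014],[-0.22,0.38,-0.15,0.003,0,0,-0.014]]' 60
python3 -m crank '[[-0.22,0,0,0,0,0,0],[-0.22,0,0,0,0,0,0]]' 60
python3 to.py 467.1 163.8 53 -4.2
python3 - <<'E'
from h import *
p,d=snapshot("wrist");cv2.imwrite("pics/w10.png",p[:,:,::-1])
E
```

```text
t: 14.6
ee_pos: [463.3, 166.4, 237.1]
tool_rot: [-179.9, 0.0, 86.0]
force: [0.3, 0.4, 0.2]
gripper_width: 52.0
t: 14.85
ee_pos: [464.9, 163.3, 237.6]
tool_rot: [-180.0, 0.0, 85.7]
force: [0.6, 0.4, -0.7]
gripper_width: 51.8
shift [0.0008 0.0022 0.1846] turn [-0.0005  0.0005 -0.0012] deg [-0.   0.  -0.1] rows>= 3.0 j6 tgt 23.5 ee [464.9 163.3 237.6] w 51.8 F [ 0.6  0.4 -0.7] t 14.85
```

View pics/w10.png

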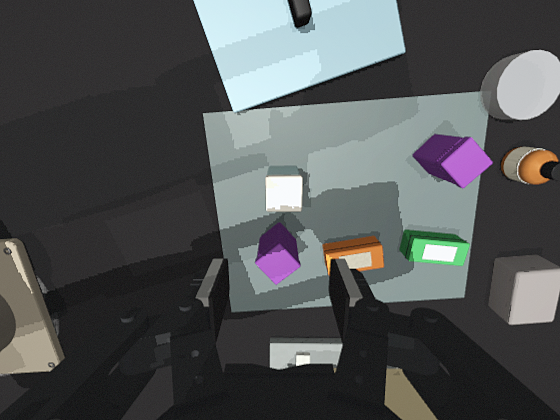

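The white cap at (284,194) is centred. The purple jar at (278,253) is 80 mm behind and clear of the fingers.

```bash
python3 -m crank '[[-0.22,0.001,0.002,0.05,0,0,0],[-0.22,0.001,0.002,0.1,0,0,0],[-0.22,0.001,0.002,0.15,0,0,0],[-0.22,0.001,0.002,0.184,0,0,0],[-0.22,0.001,0.002,0.184,0,0,0],[-0.22,0.001,0.002,0.184,0,0,0],[1,0.001,0.002,0.184,0,0,0],[1,0.001,0.002,0.184,0,0,0]]' 60
python3 -m crank '[[1,0,0,0,0,0,0],[1,0,0,0,0,0,0],[1,0,0,0,0,0,0],[1,0,0,-0.04,0,0,0],[1,0,0,-0.09,0,0,0],[1,0,0,-0.14,0,0,0],[1,0,0,-0.14,0,0,0]]' 60
python3 to.py 586.6 -164.5 200 -5
python3 - <<'E'
from h import *
p,d=snapshot("wrist");cv2.imwrite("pics/w11.png",p[:,:,::-1])
E
```

```text
t: 15.9
ee_pos: [469.0, 165.6, 56.5]
tool_rot: [179.7, -0.1, 85.8]
force: [1.1, -0.5, 8.3]
gripper_width: 36.8
t: 16.77
ee_pos: [470.1, 166.1, 200.2]
tool_rot: [179.4, -0.2, 85.8]
force: [-0.0, -0.1, -1.0]
gripper_width: 36.4
shift [-0.3213  0.1402  0.0006] turn [ 0.0101 -0.0034  0.0144] deg [ 0.6 -0.2  0.8] rows>= 5.6 j6 tgt -10.7 ee [470.1 166.1 200.2] w 36.4 F [-0.  -0.1 -1. ] t 16.775
```

View pics/w11.png

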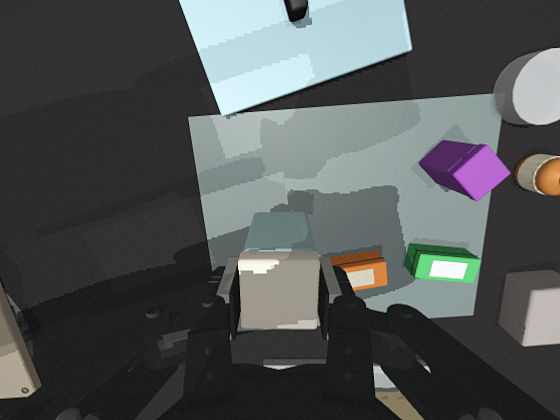

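```bash
python3 -m crank '[[1,-0.055,0.024,0,0,0,0.002],[1,-0.11,0.047,0,0,0,0.004],[1,-0.165,0.072,0,0,0,0.007],[1,-0.22,0.096,0,0,0,0.01],[1,-0.275,0.12,0,0,0,0.014],[1,-0.321,0.14,0,0,0,0.014],[1,-0.321,0.14,0,0,0,0.014],[1,-0.321,0.14,0,0,0,0.014]]' 60
python3 -m crank '[[1,0,0,0,0,0,0],[1,0,0,0,0,0,0]]' 60
python3 to.py 586.6 -164.5 92 -5
```

```text
t: 17.82
ee_pos: [582.1, -164.6, 192.2]
tool_rot: [-179.8, -0.1, 85.0]
force: [0.4, 0.3, -2.1]
gripper_width: 36.5
t: 18.08
ee_pos: [582.9, -163.9, 193.9]
tool_rot: [180.0, -0.0, 85.1]
force: [-0.4, 0.5, -1.1]
gripper_width: 36.5
shift [-0.0003  0.0037  0.1019] turn [ 0.     -0.0001  0.0019] deg [ 0.  -0.   0.1] rows>= 1.6 j6 tgt -10.7 ee [ 582.9 -163.9  193.9] w 36.5 F [-0.4  0.5 -1.1] t 18.075
```

```bash
python3 -m crank '[[1,0,0.003,0.03,0,0,0],[1,0,0.003,0.06,0,0,0],[1,0,0.003,0.085,0,0,0],[1,0,0.003,0.096,0,0,0],[1,0,0.003,0.102,0,0,0],[1,0,0.003,0.102,0,0,0],[1,0,0.003,0.102,0,0,0]]' 60
python3 -m crank '[[1,0,0,0.001,0,0,0],[0.05,0,0,0.001,0,0,0],[-0.1,0,0,0.001,0,0,0],[-0.1,0,0,0.001,0,0,0]]' 60
python3 -m crank '[[-0.1,0,0,-0.02,0,0,0],[-0.1,0,0,-0.06,0,0,0],[-0.2,0,0,-0.11,0,0,0],[-0.3,0,0,-0.15,0,0,0],[-0.3,0,0,-0.15,0,0,0]]' 60
python3 tubw.py w12; python3 meas.py top 2 | grep -E "orange|green|blue|lid"; python3 jars2.py pics/top2.npz
```

```text
t: 18.95
ee_pos: [586.8, -165.6, 93.1]
tool_rot: [179.9, 0.0, 85.0]
force: [0.6, 0.5, 0.3]
gripper_width: 37.0
t: 19.45
ee_pos: [586.1, -165.4, 91.0]
tool_rot: [180.0, 0.0, 85.0]
force: [-0.4, -0.0, 0.1]
gripper_width: 47.3
t: 20.08
ee_pos: [588.6, -166.3, 248.0]
tool_rot: [179.4, 0.2, 85.0]
force: [-0.3, 0.2, 0.3]
gripper_width: 55.5
rim [ 121  164  226  153 3001] 129.0 [ 545.1 -203.5] [156.6 199. ] 84.9
rim [212 303 125  44 943] 128.4 [ 570.8 -296.5] [ 52.8 131.1] 85.3
redcap z 111.2
[ 589.1 -284.7] [39.5 36.6] 84.6
orange [245. 162.] A 121 ztop 48.7 depthrect [754.3 163.4] [25.9 32.8] 11.4 | plane [758.4 163.2] [28.5 34.3] 1.8
orange [288. 239.] A 67 ztop 37.0 depthrect [579.8  60.3] [ 9.4 28.9] 0.1 | plane [579.9  60.3] [ 9.  28.8] 0.9
orange [290. 265.] A 89 ztop 37.4 depthrect [522.2  55.1] [13.7 28.8] 1.3 | plane [522.1  55.1] [13.2 28.6] 1.0
green [291. 193.] A 69 ztop 36.7 depthrect [684.8  57.5] [30.  11.6] 76.1 | plane [684.7  56.6] [31.9 12.2] 75.2
green [286. 218.] A 97 ztop 36.5 depthrect [627.1  67.2] [30.2 15.2] 78.8 | plane [626.6  67.5] [30.7 16.1] 79.4
blue [364. 250.] A 160 ztop 78.0 depthrect [ 551.7 -101.2] [41.6 15.2] 88.3 | plane [551.3 -99.3] [15. 45.] 1.0
lid [150. 279.] A 7776 ztop 18.9 depthrect [488.5 367.8] [200.2 196.5] 14.0 | plane [489.2 367.3] [202.  198.4] 14.1
lid [364. 250.] A 152 ztop 78.0 depthrect [ 552.5 -101.1] [41.7 15.6] 85.1 | plane [ 559.8 -110.5] [43.2 17.6] 85.7
[288. 205.] 137 34.5 [657.   62.7] [18.1 38.3] 79.8
[289. 252.] 129 34.2 [551.5  58.6] [36.1 17.1] 7.1
orange [289. 252.] 495 [550.4  58.3] [73.8 33.2] 6.1
green [288. 206.] 494 [654.6  62.4] [33.8 76.5] 80.3
handle 11 [499.5 389.9] [155.7 126.9] 2.1
```

View pics/w12.png

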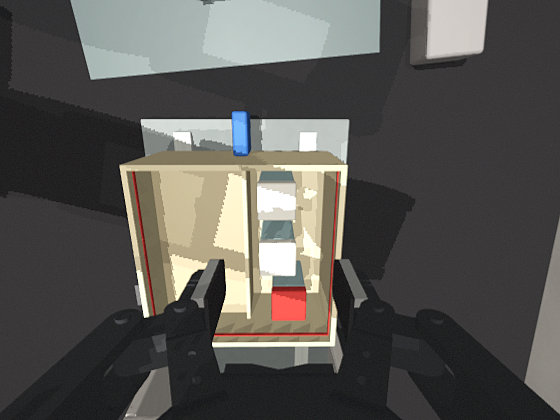

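View pics/top2.png

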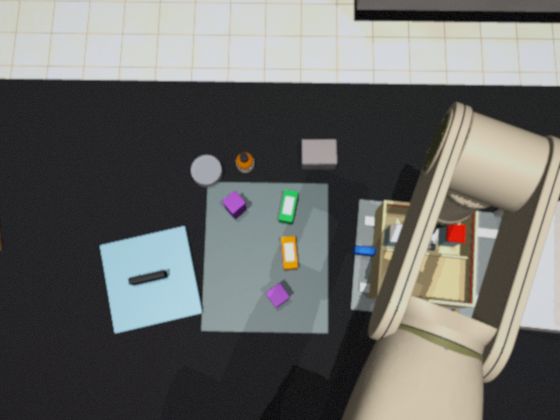

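All three jars are in the well: white at (276,195) and (277,255), red at (288,303). The boxes have not moved. Orange next, at (551,58.4), gripped across its 32 mm side.

```bash
python3 to.py 551.3 58.4 180 -83.9
```

```text
shift [ 0.2201 -0.0546  0.0623] turn [ 2.4000e-03 -1.1000e-03  1.3774e+00] deg [ 0.1 -0.1 78.9] rows>= 7.4 j6 tgt 89.9 ee [ 586.5 -165.5  242.6] w 55.5 F [ 0.4 -0.1 -0.4] t 20.175
```

```bash
python3 -m crank '[[-0.22,0.05,-0.01,0.01,0,0,0.18],[-0.22,0.1,-0.02,0.02,0,0,0.36],[-0.22,0.15,-0.03,0.04,0,0,0.54],[-0.22,0.22,-0.055,0.062,0,0,0.72],[-0.22,0.22,-0.055,0.062,0,0,0.9],[-0.22,0.22,-0.055,0.062,0,0,1.08],[-0.22,0.22,-0.055,0.062,0,0,1.26],[-0.22,0.22,-0.055,0.062,0,0,1.378]]' 60
python3 -m crank '[[-0.22,0,0,0,0,0,0],[-0.22,0,0,0,0,0,0]]' 60
python3 to.py 551.3 58.4 14 -83.9
python3 - <<'E'
from h import *
p,d=snapshot("wrist");cv2.imwrite("pics/w13.png",p[:,:,::-1])
E
```

```text
t: 21.18
ee_pos: [549.2, 58.7, 177.3]
tool_rot: [-180.0, 0.2, 5.8]
force: [0.5, 0.5, 0.1]
gripper_width: 52.0
t: 21.42
ee_pos: [549.8, 58.5, 178.1]
tool_rot: [-180.0, 0.1, 6.2]
force: [0.4, -0.0, -0.2]
gripper_width: 51.8
shift [0.0017 0.0003 0.1641] turn [-0.0001  0.0014  0.002 ] deg [-0.   0.1  0.1] rows>= 2.6 j6 tgt 89.9 ee [549.8  58.5 178.1] w 51.8 F [ 0.4 -0.  -0.2] t 21.425
```

View pics/w13.png

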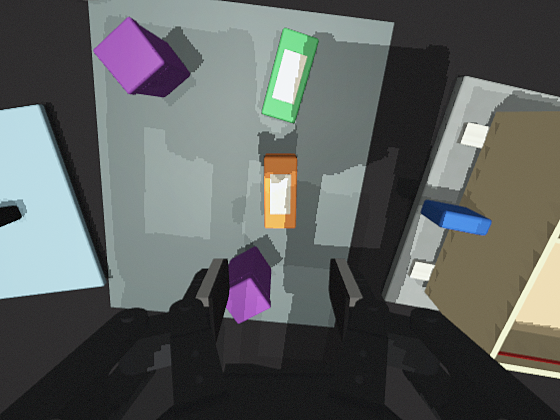

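The orange box at (280,192) is square between the jaws. I go down.

```bash
python3 -m crank '[[-0.22,0.0015,0,0.05,0,0,0],[-0.22,0.0015,0,0.1,0,0,0],[-0.22,0.0015,0,0.14,0,0,0],[-0.22,0.0015,0,0.162,0,0,0],[-0.22,0.0015,0,0.162,0,0,0],[-0.22,0.0015,0,0.162,0,0,0],[1,0.0015,0,0.162,0,0,0],[1,0.0015,0,0.162,0,0,0]]' 50
python3 -m crank '[[1,0,0,0,0,0,0],[1,0,0,0,0,0,0],[1,0,0,0,0,0,0],[1,0,0,-0.04,0,0,0],[1,0,0,-0.09,0,0,0],[1,0,0,-0.14,0,0,0],[1,0,0,-0.16,0,0,0],[1,0,0,-0.16,0,0,0]]' 50
python3 to.py 494.7 -249.7 180 -95.1
python3 - <<'E'
from h import *
p,d=snapshot("wrist");cv2.imwrite("pics/w14.png",p[:,:,::-1])
E
```

```text
t: 22.48
ee_pos: [553.5, 58.8, 18.9]
tool_rot: [180.0, -0.2, 6.1]
force: [-0.5, 0.7, 6.6]
gripper_width: 30.8
t: 23.48
ee_pos: [552.9, 58.7, 178.4]
tool_rot: [180.0, -0.2, 6.1]
force: [-0.0, -1.4, -0.1]
gripper_width: 30.6
shift [-0.0905  0.3006 -0.0018] turn [ 0.     -0.0035  0.1949] deg [ 0.  -0.2 11.2] rows>= 5.0 j6 tgt 68.3 ee [552.9  58.7 178.4] w 30.6 F [-0.  -1.4 -0.1] t 23.475
```

View pics/w14.png

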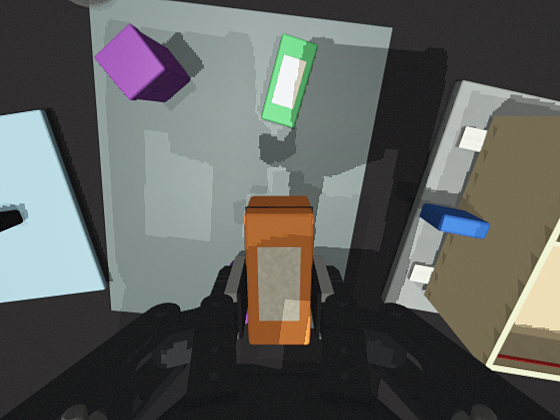

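```bash
python3 -m crank '[[1,-0.018,0.06,-0.002,0,0,0.04],[1,-0.036,0.12,-0.002,0,0,0.08],[1,-0.054,0.18,-0.002,0,0,0.12],[1,-0.072,0.24,-0.002,0,0,0.16],[1,-0.09,0.3,-0.002,0,0,0.195],[1,-0.09,0.3,-0.002,0,0,0.195],[1,-0.09,0.3,-0.002,0,0,0.195],[1,-0.09,0.3,-0.002,0,0,0.195]]' 50
python3 to.py 494.7 -249.7 95 -95.1
python3 - <<'E'
from h import *
p,d=snapshot("wrist");cv2.imwrite("pics/w15.png",p[:,:,::-1])
E
```

```text
t: 24.52
ee_pos: [493.9, -247.4, 177.6]
tool_rot: [-179.9, 0.1, -5.0]
force: [0.0, -0.3, -1.6]
gripper_width: 30.7
shift [0.0012 0.0023 0.0826] turn [-0.0013  0.0018  0.0016] deg [-0.1  0.1  0.1] rows>= 1.3 j6 tgt 68.3 ee [ 493.9 -247.4  177.6] w 30.7 F [ 0.  -0.3 -1.6] t 24.525
```

View pics/w15.png

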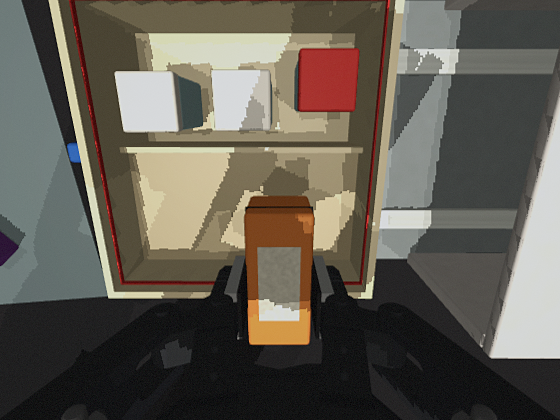

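```bash
python3 -m crank '[[1,0.001,0.002,0.03,0,0,0],[1,0.001,0.002,0.06,0,0,0],[1,0.001,0.002,0.074,0,0,0],[1,0.001,0.002,0.081,0,0,0],[1,0.001,0.002,0.081,0,0,0],[1,0.001,0.002,0.081,0,0,0]]' 50
python3 -m crank '[[1,0,0,0.002,0,0,0],[0.2,0,0,0.002,0,0,0],[0.05,0,0,0.002,0,0,0],[0.05,0,0,0.002,0,0,0]]' 50
python3 -m crank '[[0.05,0,0,-0.02,0,0,0],[0.05,0,0,-0.06,0,0,0],[-0.2,0,0,-0.1,0,0,0],[-0.22,0,0,-0.1,0,0,0]]' 50
python3 tubw.py w16;python3 to.py 654.7 62.5 190 -100
```

```text
t: 25.32
ee_pos: [495.6, -251.6, 99.2]
tool_rot: [179.9, -0.1, -5.1]
force: [0.5, -0.1, -0.1]
gripper_width: 30.6
t: 25.82
ee_pos: [494.9, -251.3, 96.0]
tool_rot: [180.0, -0.0, -5.1]
force: [-0.1, -0.7, -0.0]
gripper_width: 40.5
t: 26.32
ee_pos: [497.4, -252.8, 202.3]
tool_rot: [179.8, -0.5, -5.1]
force: [0.2, 0.1, 0.1]
gripper_width: 52.2
rim [  68    5  312  281 6615] 129.1 [ 544.2 -222.3] [195.  198.3] 84.9
rim [351 142  17 126 860] 129.3 [ 502.  -313.7] [ 5.3 98.5] 84.8
redcap z 111.1
[ 588.6 -286.8] [37.8 36.8] 84.9
shift [ 0.1297 -0.3275  0.0094] turn [ 0.008   0.0037 -3.0562] deg [   0.5    0.2 -175.1] rows>= 16.4 j6 tgt -74.5 ee [ 496.3 -252.1  199.6] w 52.1 F [-0.5 -0.8 -1.1] t 26.375
```

View pics/w16.png

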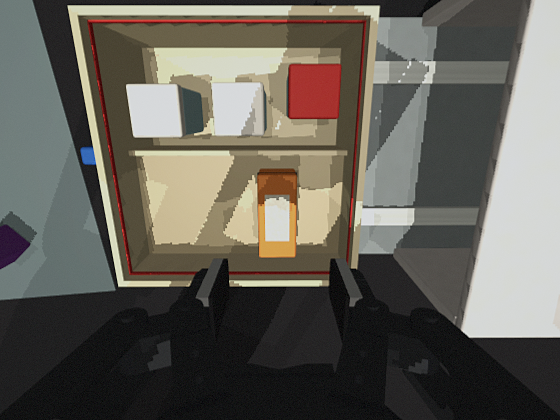

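The orange box lies flat on the shelf at (278,215). Next is green; I pick the equivalent half turn that keeps the wrist motion small.

```bash
python3 meas.py top 3 >/dev/null; python3 jars2.py pics/top3.npz; python3 to.py 654.7 62.5 190 -100 x
```

```text
[288. 205.] 136 34.1 [657.2  62.7] [18.1 37.9] 79.7
green [288. 206.] 491 [654.8  62.4] [33.5 76.2] 79.9
handle 12 [532.7 363.6] [168.4  91.3] 81.1
shift [ 0.1307 -0.327   0.0075] turn [ 0.0011 -0.0023  0.0854] deg [ 0.1 -0.1  4.9] rows>= 5.6 j6 tgt -254.5 ee [ 495.4 -251.5  197.6] w 52.4 F [ 0.5  0.3 -0.6] t 26.425
```

```bash
python3 -m crank '[[-0.22,0.13,-0.327,0.007,0,0,0.085],[-0.22,0.13,-0.327,0.007,0,0,0.085],[-0.22,0.13,-0.327,0.007,0,0,0.085],[-0.22,0.13,-0.327,0.007,0,0,0.085],[-0.22,0.13,-0.327,0.007,0,0,0.085],[-0.22,0.13,-0.327,0.007,0,0,0.085],[-0.22,0.13,-0.327,0.007,0,0,0.085],[-0.22,0.13,-0.327,0.007,0,0,0.085]]' 50
python3 -m crank '[[-0.22,0,0,0,0,0,0],[-0.22,0,0,0,0,0,0]]' 50
python3 to.py 655.5 62.5 14 -100 x
python3 - <<'E'
from h import *
p,d=snapshot("wrist");cv2.imwrite("pics/w17.png",p[:,:,::-1])
E
```

```text
t: 27.42
ee_pos: [652.6, 62.5, 187.7]
tool_rot: [179.9, 0.1, -10.0]
force: [-0.8, -0.2, 0.8]
gripper_width: 52.0
t: 27.68
ee_pos: [653.2, 61.7, 189.0]
tool_rot: [180.0, -0.0, -10.1]
force: [0.1, -0.1, -0.1]
gripper_width: 52.3
shift [ 0.0021 -0.0011  0.175 ] turn [ 0.     -0.     -0.0013] deg [ 0.  -0.  -0.1] rows>= 2.8 j6 tgt -254.6 ee [653.2  61.7 189. ] w 52.3 F [ 0.1 -0.1 -0.1] t 27.675
```

View pics/w17.png

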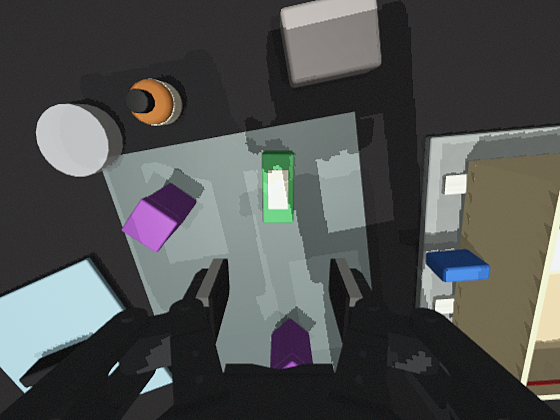

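The green box at (278,187) is square between the jaws. The case at (330,40) and the bottle at (152,102) are clear of it.

```bash
python3 -m crank '[[-0.22,0.002,-0.001,0.05,0,0,0],[-0.22,0.002,-0.001,0.1,0,0,0],[-0.22,0.002,-0.001,0.15,0,0,0],[-0.22,0.002,-0.001,0.173,0,0,0],[-0.22,0.002,-0.001,0.173,0,0,0],[-0.22,0.002,-0.001,0.173,0,0,0],[1,0.002,-0.001,0.173,0,0,0],[1,0.002,-0.001,0.173,0,0,0]]' 50
python3 -m crank '[[1,0,0,0,0,0,0],[1,0,0,0,0,0,0],[1,0,0,0,0,0,0],[1,0,0,-0.04,0,0,0],[1,0,0,-0.09,0,0,0],[1,0,0,-0.14,0,0,0],[1,0,0,-0.16,0,0,0],[1,0,0,-0.16,0,0,0]]' 50
python3 to.py 500.4 -185.9 180 -95.1
python3 - <<'E'
from h import *
p,d=snapshot("wrist");cv2.imwrite("pics/w18.png",p[:,:,::-1])
E
```

```text
t: 28.72
ee_pos: [657.8, 63.6, 18.9]
tool_rot: [-180.0, -0.3, -10.0]
force: [0.4, -0.8, 7.5]
gripper_width: 30.9
t: 29.72
ee_pos: [656.8, 63.6, 178.0]
tool_rot: [-180.0, -0.2, -10.0]
force: [0.8, 0.0, -0.5]
gripper_width: 30.6
shift [-0.1108  0.2729 -0.0026] turn [-0.0006 -0.0039 -0.0851] deg [-0.  -0.2 -4.9] rows>= 4.7 j6 tgt 74.7 ee [656.8  63.6 178. ] w 30.6 F [ 0.8  0.  -0.5] t 29.725
```

View pics/w18.png

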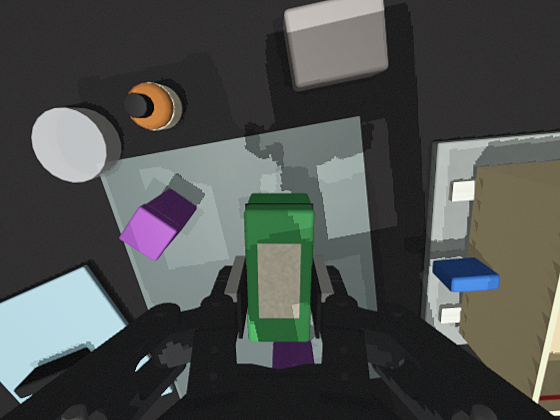

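```bash
python3 -m crank '[[1,-0.024,0.058,-0.002,0,0,-0.02],[1,-0.048,0.116,-0.002,0,0,-0.04],[1,-0.072,0.174,-0.002,0,0,-0.06],[1,-0.096,0.232,-0.002,0,0,-0.08],[1,-0.111,0.272,-0.002,0,0,-0.085],[1,-0.111,0.272,-0.002,0,0,-0.085],[1,-0.111,0.272,-0.002,0,0,-0.085],[1,-0.111,0.272,-0.002,0,0,-0.085]]' 50
python3 to.py 500.5 -185 97 -95.1
python3 - <<'E'
from h import *
p,d=snapshot("wrist");cv2.imwrite("pics/w19.png",p[:,:,::-1])
E
```

```text
t: 30.78
ee_pos: [499.2, -183.8, 176.8]
tool_rot: [-179.9, 0.1, -5.0]
force: [-0.4, 0.3, -1.4]
gripper_width: 30.8
shift [0.0015 0.0011 0.0798] turn [-0.0009  0.0015  0.0012] deg [-0.1  0.1  0.1] rows>= 1.3 j6 tgt 74.8 ee [ 499.2 -183.8  176.8] w 30.8 F [-0.4  0.3 -1.4] t 30.775
```

View pics/w19.png

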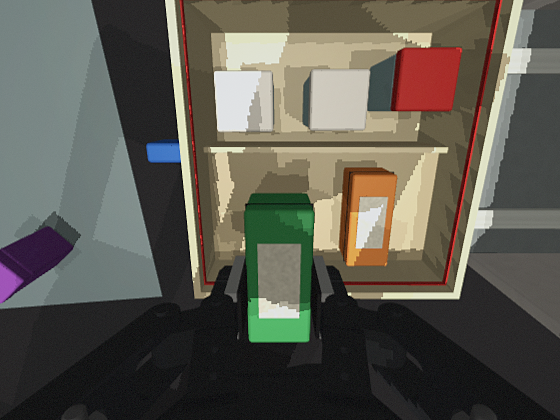

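```bash
python3 -m crank '[[1,0.001,0.001,0.03,0,0,0],[1,0.001,0.001,0.06,0,0,0],[1,0.001,0.001,0.074,0,0,0],[1,0.001,0.001,0.08,0,0,0],[1,0.001,0.001,0.08,0,0,0],[1,0.001,0.001,0.08,0,0,0]]' 50
python3 -m crank '[[1,0,0,0.002,0,0,0],[0.2,0,0,0.002,0,0,0],[0.05,0,0,0.002,0,0,0],[0.05,0,0,0.002,0,0,0]]' 50
python3 -m crank '[[0.05,0,0,-0.02,0,0,0],[0.05,0,0,-0.06,0,0,0],[-0.2,0,0,-0.1,0,0,0],[-0.22,0,0,-0.12,0,0,0]]' 50
python3 tubw.py w20;python3 to.py 488.5 367.5 200 14.1
```

```text
t: 31.58
ee_pos: [500.9, -186.5, 99.1]
tool_rot: [180.0, -0.1, -5.1]
force: [0.5, -0.3, -0.8]
gripper_width: 30.2
t: 32.08
ee_pos: [500.1, -186.2, 96.0]
tool_rot: [180.0, -0.0, -5.1]
force: [0.5, -0.2, -0.2]
gripper_width: 40.5
t: 32.58
ee_pos: [501.0, -186.6, 218.5]
tool_rot: [179.9, -0.2, -5.1]
force: [-0.3, -0.5, 0.2]
gripper_width: 52.0
rim [ 182    9  290  264 6243] 129.2 [ 543.8 -222.6] [195.  198.3] 84.9
rim [235 268  94   5 467] 129.2 [ 449.9 -184.2] [81.   3.9] 84.8
redcap z 111.1
[ 588.8 -286.1] [39.2 36.8] 84.9
shift [-0.0626 -0.5511  0.019 ] turn [ 6.500e-03 -1.700e-03 -1.906e+00] deg [ 4.000e-01 -1.000e-01 -1.092e+02] rows>= 10.2 j6 tgt 22.9 ee [ 501.7 -186.9  220.5] w 52.0 F [ 1.3 -0.6  1.5] t 32.625
```

View pics/w20.png

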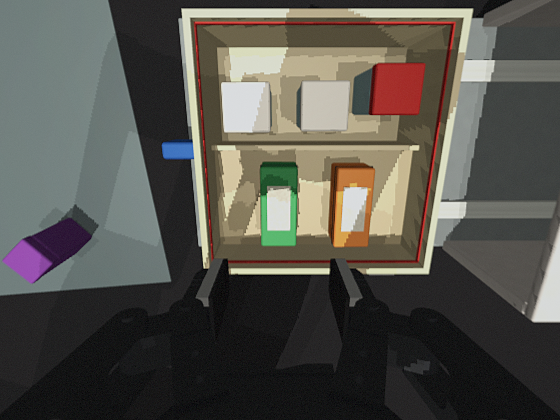

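All five items are packed: three jars in the well, green at (278,205) and orange at (353,205) on the shelf. Now the lid; the bar runs along its y axis.

```bash
python3 -m crank '[[-0.2,0,-0.06,-0.03,0,0,-0.18],[-0.2,0,-0.12,-0.03,0,0,-0.36],[-0.2,0,-0.18,-0.03,0,0,-0.54],[-0.2,0,-0.24,-0.03,0,0,-0.72],[-0.2,0,-0.3,-0.03,0,0,-0.9],[-0.2,0,-0.36,-0.03,0,0,-1.08],[-0.2,0,-0.42,-0.03,0,0,-1.26],[-0.2,0,-0.47,-0.03,0,0,-1.44]]' 60
python3 to.py 488.5 367.5 200 14.1
```

```text
t: 33.62
ee_pos: [541.1, 284.2, 243.8]
tool_rot: [-179.9, 0.1, 77.8]
force: [0.1, -0.1, -0.1]
gripper_width: 51.3
shift [ 0.0704 -0.069   0.0439] turn [-0.002   0.0007 -0.4592] deg [ -0.1   0.  -26.3] rows>= 2.5 j6 tgt 22.9 ee [541.1 284.2 243.8] w 51.3 F [ 0.1 -0.1 -0.1] t 33.625
```

```bash
python3 -m crank '[[-0.2,0.03,-0.03,0.02,0,0,-0.18],[-0.2,0.06,-0.06,0.04,0,0,-0.36],[-0.2,0.07,-0.069,0.044,0,0,-0.459],[-0.2,0.07,-0.069,0.044,0,0,-0.459],[-0.2,0.07,-0.069,0.044,0,0,-0.459],[-0.2,0.07,-0.069,0.044,0,0,-0.459]]' 60
cat > lidw.py <<'E'
from h import *
import sys
st=sense();p,d=snapshot("wrist");K,T=cam("wrist",st);C=cloud(K,T,d);cv2.imwrite(f"pics/{sys.argv[1]}.png",p[:,:,::-1])
print("ee",st["ee_pos"].round(1),st["tool_rot"].round(1))
m=((C[...,2]>46)&(C[...,2]<58)&(d>0)&(p.max(2)<90)).astype(np.uint8);m[260:]=0
n,l,s,c=cv2.connectedComponentsWithStats(m)
i=1+np.argmax(s[1:,4]);q=l==i;print("bar px",s[i],C[q][:,2].mean().round(1),*rectof(plane(K,T,np.argwhere(q)[:,::-1],52)))
E
python3 lidw.py w21; python3 to.py 488.5 367.5 20 14.1
```

```text
t: 34.38
ee_pos: [490.6, 364.6, 202.1]
tool_rot: [180.0, -0.0, 103.5]
force: [0.6, 0.1, 0.0]
gripper_width: 51.4
ee [490.6 364.6 202.1] [180.   -0.  103.5]
bar px [ 273  154   16   78 1195] 52.8 [490.6 367.9] [15.5 79.7] 13.2
shift [ 0.0032 -0.0015  0.1823] turn [ 0.0007 -0.0001 -0.0094] deg [ 0.  -0.  -0.5] rows>= 2.9 j6 tgt 22.9 ee [490.6 364.7 202.3] w 51.1 F [0.4 0.7 0.2] t 34.425
```

View pics/w21.png

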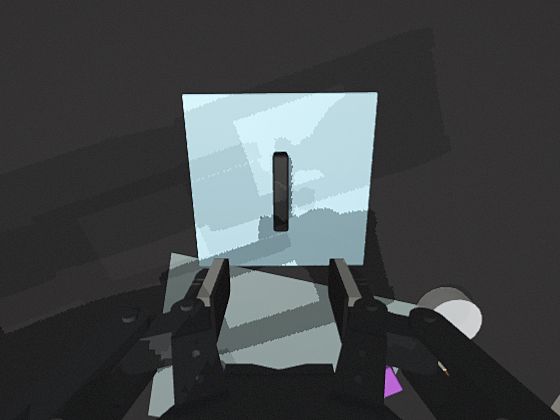

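The bar at (281,192) measures (490.6,367.9), 15.5 x 79.7 mm, as specified, and sits between the jaws.

```bash
python3 -m crank '[[-0.2,0.003,0,0.05,0,0,0],[-0.2,0.003,0,0.1,0,0,0],[-0.2,0.003,0,0.15,0,0,0],[-0.2,0.003,0,0.177,0,0,0],[-0.2,0.003,0,0.177,0,0,0],[-0.2,0.003,0,0.177,0,0,0],[1,0.003,0,0.177,0,0,0],[1,0.003,0,0.177,0,0,0]]' 90
python3 -m crank '[[1,0,0,0,0,0,0],[1,0,0,0,0,0,0],[1,0,0,0,0,0,0],[1,0,0,-0.02,0,0,0],[1,0,0,-0.06,0,0,0],[1,0,0,-0.12,0,0,0],[1,0,0,-0.17,0,0,0],[1,0,0,-0.2,0,0,0]]' 90
python3 -m crank '[[1,0,0,0,0,0,0],[1,0,0,0,0,0,0]]' 90
python3 lidw.py w22; python3 to.py 543.8 -222.3 230 -5.1
```

```text
t: 35.42
ee_pos: [490.3, 368.9, 26.7]
tool_rot: [179.8, -0.1, 103.7]
force: [-4.7, -1.0, 20.1]
gripper_width: 16.1
t: 36.42
ee_pos: [489.8, 368.8, 229.9]
tool_rot: [179.7, -0.1, 103.7]
force: [0.6, 0.3, -3.2]
gripper_width: 14.6
t: 36.67
ee_pos: [488.3, 367.8, 223.3]
tool_rot: [-179.9, 0.0, 103.7]
force: [-0.9, -0.1, -4.0]
gripper_width: 14.4
ee [488.3 367.8 223.3] [-179.9    0.   103.7]
shift [-0.5863 -0.0854 -0.0066] turn [-0.0034  0.0018  0.328 ] deg [-0.2  0.1 18.8] rows>= 9.5 j6 tgt -17.1 ee [488.  367.5 222.4] w 14.1 F [-0.2 -0.8 -3.3] t 36.725Traceback (most recent call last):
  File "lidw.py", line 7, in <module>
    i=1+np.argmax(s[1:,4]);q=l==i;print("bar px",s[i],C[q][:,2].mean().round(1),*rectof(plane(K,T,np.argwhere(q)[:,::-1],52)))
        ~~~~~~~~~^^^^^^^^^
    return _wrapfunc(a, 'argmax', axis=axis, out=out, **kwds)
    return bound(*args, **kwds)
ValueError: attempt to get argmax of an empty sequence
```

View pics/w22.png

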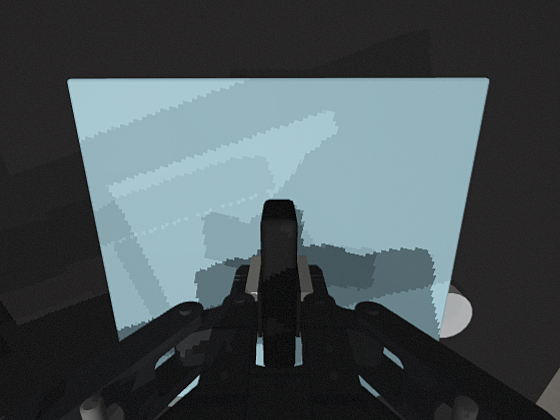

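The lid hangs level. I work out where it sits in the grip from the plate's far edge.

```bash
cat > plate.py <<'E'
from h import *
st=sense();p,d=snapshot("wrist");c=calibration("wrist");K=c["mtx"];T=c["tool_from_camera"];C=cloud(K,T,d)
hsv=cv2.cvtColor(p,cv2.COLOR_RGB2HSV)
m=((hsv[...,0]>85)&(hsv[...,0]<110)&(hsv[...,1]>30)&(p.max(2)>70)&(d>0)&(abs(C[...,2]-5)<25)).astype(np.uint8);m[310:]=0
m=cv2.morphologyEx(m,cv2.MORPH_OPEN,np.ones((5,5)))
P=C[m>0];A=np.c_[P[:,:2],np.ones(len(P))];k=np.linalg.lstsq(A,P[:,2],rcond=None)[0]
print("plane tilt deg",np.degrees(k[:2]).round(2),"z at tcp",k[2].round(1))
Q=plane(K,T,np.argwhere(m)[:,::-1],k[2])
v,u=np.nonzero(m)
# edges: far edge per column, side edges per row
far=[];L=[];Rr=[]
for col in range(120,440,5):
    r=np.nonzero(m[:,col])[0]
    if len(r): far.append((col,r[0]))
for row in range(100,250,5):
    r=np.nonzero(m[row])[0]; L.append((r[0],row)); Rr.append((r[-1],row))
fx=plane(K,T,far,k[2]);l=plane(K,T,L,k[2]);r=plane(K,T,Rr,k[2])
a=np.polyfit(fx[:,1],fx[:,0],1);b=np.polyfit(l[:,0],l[:,1],1);e=np.polyfit(r[:,0],r[:,1],1)
print("far edge x=",a.round(3),"yaw",np.degrees(a[0]).round(2),"| left y",b.round(3),"right",e.round(3))
print("ee",st["ee_pos"].round(1),st["tool_rot"].round(2))
print("width at x=60",np.polyval(e,60)-np.polyval(b,60),"center y at x=0",(b[1]+e[1])/2,"center x",a[1]-98)
E
python3 plate.py
```

```text
plane tilt deg [0.11 0.14] z at tcp 9.7
far edge x= [-1.0000e-03  9.5711e+01] yaw -0.05 | left y [   0.    -100.352] right [-0.    97.072]
ee [488.  367.5 222.4] [-1.7979e+02  7.0000e-02  1.0369e+02]
width at x=60 197.38859409867112 center y at x=0 -1.6398555067118536 center x -2.289250035583038
```

```bash
python3 -m crank '[[1,-0.04,-0.004,-0.003,0,0,0.03],[1,-0.09,-0.01,-0.004,0,0,0.06],[1,-0.14,-0.018,-0.005,0,0,0.09],[1,-0.19,-0.026,-0.006,0,0,0.12],[1,-0.24,-0.034,-0.006,0,0,0.15],[1,-0.29,-0.042,-0.006,0,0,0.18],[1,-0.34,-0.05,-0.006,0,0,0.2],[1,-0.38,-0.056,-0.006,0,0,0.22]]' 90
python3 to.py 544.5 -221.5 215 -5.1
```

```text
t: 37.78
ee_pos: [523.6, -16.1, 228.9]
tool_rot: [-179.8, -0.0, 91.0]
force: [-0.1, -0.0, -3.3]
gripper_width: 14.4
shift [-0.2058  0.0173  0.0138] turn [-3.100e-03 -1.000e-04  1.065e-01] deg [-0.2 -0.   6.1] rows>= 3.3 j6 tgt -17.0 ee [523.6 -16.1 228.9] w 14.4 F [-0.1 -0.  -3.3] t 37.775
```

```bash
python3 -m crank '[[1,-0.05,0.004,0.003,0,0,0.03],[1,-0.1,0.008,0.006,0,0,0.05],[1,-0.15,0.013,0.01,0,0,0.08],[1,-0.19,0.016,0.014,0,0,0.1],[1,-0.206,0.017,0.014,0,0,0.1065],[1,-0.206,0.017,0.014,0,0,0.1065],[1,-0.206,0.017,0.014,0,0,0.1065],[1,-0.206,0.017,0.014,0,0,0.1065]]' 90
python3 to.py 544.5 -221.5 165 -5.1
```

```text
t: 38.78
ee_pos: [545.8, -218.5, 217.0]
tool_rot: [180.0, -0.0, 85.1]
force: [-0.4, -1.1, -2.5]
gripper_width: 14.3
shift [-0.0031 -0.001   0.052 ] turn [ 0.0001 -0.0002  0.0033] deg [ 0.  -0.   0.2] rows>= 0.8 j6 tgt -17.0 ee [ 545.8 -218.5  217. ] w 14.3 F [-0.4 -1.1 -2.5] t 38.775
```

```bash
python3 -m crank '[[1,-0.003,-0.001,0.02,0,0,0.003],[1,-0.003,-0.001,0.04,0,0,0.003],[1,-0.003,-0.001,0.05,0,0,0.003],[1,-0.003,-0.001,0.05,0,0,0.003],[1,-0.003,-0.001,0.05,0,0,0.003]]' 90
python3 to.py 544.5 -221.5 150 -5.1
python3 - <<'E'
from h import *
p,d=snapshot("wrist");cv2.imwrite("pics/w23.png",p[:,:,::-1])
p,d=snapshot("scene");cv2.imwrite("pics/s23.png",cv2.resize(p[160:340,0:240,::-1],None,fx=3.2,fy=3.2))
E
```

```text
t: 39.4
ee_pos: [544.6, -222.9, 167.3]
tool_rot: [180.0, 0.0, 84.8]
force: [0.1, 1.0, -2.6]
gripper_width: 14.3
shift [ 0.0014 -0.0003  0.0173] turn [ 0.0007  0.0002 -0.0015] deg [ 0.   0.  -0.1] rows>= 0.3 j6 tgt -17.0 ee [ 544.6 -222.9  167.3] w 14.3 F [ 0.1  1.  -2.6] t 39.4
```

View pics/w23.png

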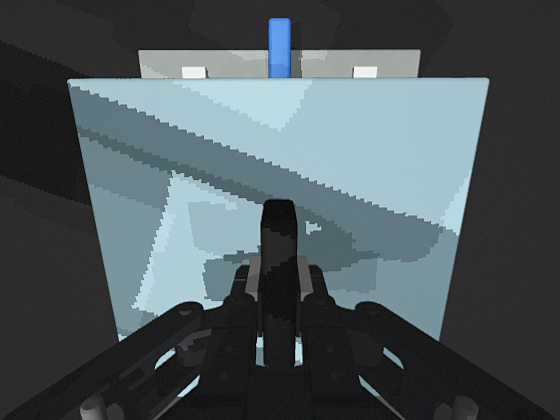

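View pics/s23.png

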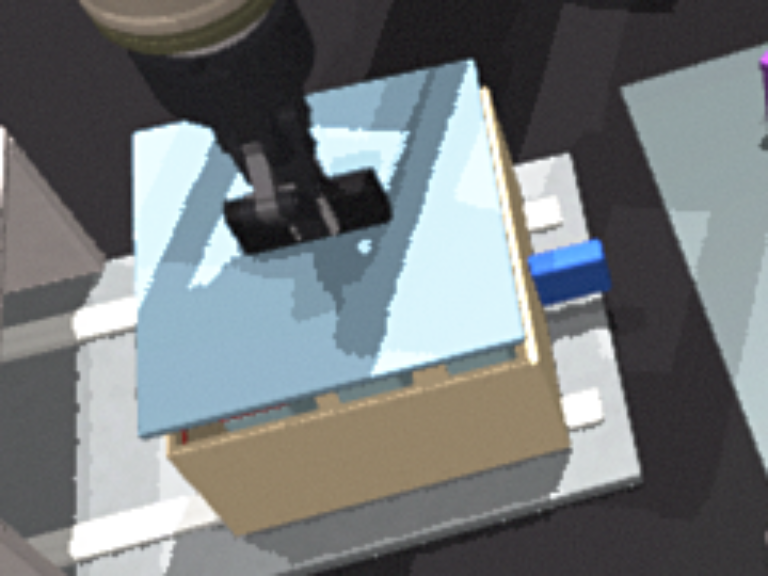

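The lid hovers aligned over the tub. In the wrist view the tab at (280,45) is centred on the bar and the plate edges are parallel. I lower it gently.

```bash
python3 -m crank '[[1,0.001,0,0.005,0,0,0],[1,0.001,0,0.01,0,0,0],[1,0.001,0,0.013,0,0,0],[1,0.001,0,0.016,0,0,0],[1,0.001,0,0.016,0,0,0]]' 90; python3 to.py 544.5 -221.5 146 -5.1
```

```text
t: 40.12
ee_pos: [544.2, -221.6, 150.4]
tool_rot: [-180.0, -0.0, 84.8]
force: [0.6, 0.1, -3.0]
gripper_width: 14.3
shift [0.0001 0.0003 0.0044] turn [-0.0006 -0.0002 -0.0014] deg [-0.  -0.  -0.1] rows>= 0.1 j6 tgt -17.0 ee [ 544.2 -221.6  150.4] w 14.3 F [ 0.6  0.1 -3. ] t 40.125
```

```bash
python3 -m crank '[[1,0,0,0.002,0,0,0],[1,0,0,0.003,0,0,0],[1,0,0,0.004,0,0,0],[1,0,0,0.0045,0,0,0],[1,0,0,0.0045,0,0,0]]' 90
```

```text
t: 40.75
ee_pos: [544.5, -221.8, 147.0]
tool_rot: [180.0, 0.0, 84.8]
force: [-4.3, 1.3, 2.9]
gripper_width: 14.2
```

```bash
python3 -m crank '[[1,0,0,0.0005,0,0,0],[0.5,0,0,0.0005,0,0,0],[0.4,0,0,0.0005,0,0,0],[0.4,0,0,0.0005,0,0,0]]' 60
python3 -m crank '[[0.4,0,0,-0.02,0,0,0],[0.4,0,0,-0.06,0,0,0],[0.4,0,0,-0.11,0,0,0],[0.4,0,0,-0.15,0,0,0],[0.4,0,0,-0.15,0,0,0],[0.4,0,0,-0.15,0,0,0]]' 60
cat > lidchk.py <<'E'
from h import *
import sys
n=sys.argv[1];st=sense();p,d=snapshot(n);K,T=cam(n,st);C=cloud(K,T,d);cv2.imwrite(f"pics/{sys.argv[2]}.png",p[:,:,::-1])
print("ee",st["ee_pos"].round(1),st["force"].round(1))
hsv=cv2.cvtColor(p,cv2.COLOR_RGB2HSV)
z=C[...,2]
m=((hsv[...,0]>85)&(hsv[...,0]<112)&(hsv[...,1]>30)&(hsv[...,1]<150)&(d>0)&(z>120)&(z<155)).astype(np.uint8)
m=cv2.morphologyEx(m,cv2.MORPH_OPEN,np.ones((5,5)));P=C[m>0]
k=np.linalg.lstsq(np.c_[P[:,:2]-P[:,:2].mean(0),np.ones(len(P))],P[:,2],rcond=None)[0]
print("plate z",k[2].round(1),"tilt rad",k[:2].round(4),"range",np.percentile(P[:,2],[2,98]).round(1),*rectof(plane(K,T,np.argwhere(m)[:,::-1],136)))
m=((z>163)&(z<182)&(d>0)&(p.max(2)<90)).astype(np.uint8);m[260:]=0
nn,l,s,c=cv2.connectedComponentsWithStats(m)
if nn>1:
    i=1+np.argmax(s[1:,4]);print("bar",s[i],z[l==i].mean().round(1),*rectof(plane(K,T,np.argwhere(l==i)[:,::-1],172)))
m=((hsv[...,0]>104)&(hsv[...,0]<125)&(hsv[...,1]>170)&(d>0)&(z>65)&(z<90)).astype(np.uint8);m=cv2.morphologyEx(m,cv2.MORPH_OPEN,np.ones((3,3)))
if m.any(): print("tab",*rectof(plane(K,T,np.argwhere(m)[:,::-1],75)))
E
python3 lidchk.py wrist w24
python3 - <<'E'
from h import *
p,d=snapshot("scene");cv2.imwrite("pics/s24.png",cv2.resize(p[160:340,0:240,::-1],None,fx=3.2,fy=3.2))
E
```

```text
t: 41.25
ee_pos: [544.5, -221.8, 145.7]
tool_rot: [180.0, 0.0, 84.8]
force: [-0.9, -0.0, 0.4]
gripper_width: 25.6
t: 42.0
ee_pos: [544.5, -221.8, 296.6]
tool_rot: [179.9, 0.0, 84.8]
force: [-0.0, 0.5, -0.2]
gripper_width: 25.8
ee [ 544.5 -221.8  296.6] [-0.   0.5 -0.2]
plate z 137.2 tilt rad [-0.0003 -0.0004] range [135.7 138.6] [ 542.6 -223.8] [195.2 199.5] 84.9
bar [ 270  162   18   83 1352] 172.8 [ 542.9 -222.5] [79.3 15.7] 84.3
```

View pics/w24.png

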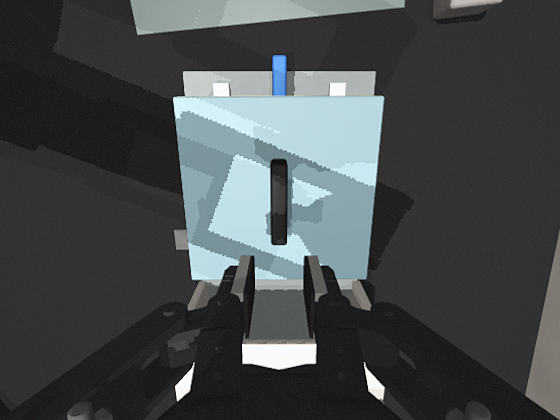

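View pics/s24.png

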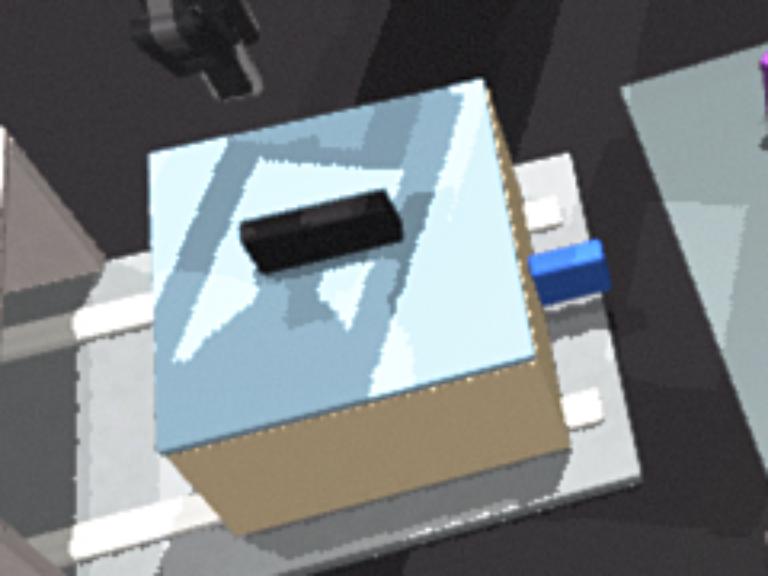

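The lid is seated: plate top at 137 mm, tilt under 0.001 rad, bar centred at (543,-222.5), with no gap visible all round. Next I close the fingers and move in behind the tab's end.

```bash
python3 to.py 559.2 -40 200 -5.1
python3 -m crank '[[1,0.06,0.0,0,0,0,0],[1,0.12,0.0,0.02,0,0,0],[1,0.182,0,0.06,0,0,0],[1,0.182,0,0.1,0,0,0],[1,0.182,0,0.1,0,0,0],[1,0.182,0,0.1,0,0,0],[1,0.182,0,0.1,0,0,0]]' 60
python3 to.py 558.9 -40 45 -5.1; python3 lidchk.py top t25
python3 - <<'E'
from h import *
p,d=snapshot("wrist");cv2.imwrite("pics/w25.png",p[:,:,::-1])
E
```

```text
shift [ 0.182  -0.001   0.0949] turn [-0.0018 -0.0008 -0.0014] deg [-0.1 -0.  -0.1] rows>= 3.3 j6 tgt 1.0 ee [ 543.9 -221.5  294.7] w 25.6 F [-0.3  0.1 -0.7] t 42.1
t: 42.98
ee_pos: [562.2, -41.7, 198.4]
tool_rot: [179.8, 0.0, 84.7]
force: [0.5, -1.2, 0.9]
gripper_width: -0.2
shift [ 0.0015 -0.004   0.1534] turn [ 0.0036  0.0004 -0.0029] deg [ 0.2  0.  -0.2] rows>= 2.5 j6 tgt 1.0 ee [562.2 -41.7 198.4] w -0.2 F [ 0.5 -1.2  0.9] t 42.975
ee [562.2 -41.7 198.4] [ 0.5 -1.2  0.9]
plate z 136.2 tilt rad [-0.0018 -0.001 ] range [132.1 140.5] [ 540.8 -222.1] [196.5 199.8] 85.0
bar [434 247  21  10 163] 171.6 [ 538.6 -240.5] [38.8 16.3] 86.1
tab [ 551.4 -102.4] [15.  42.8] 1.0
```

View pics/w25.png

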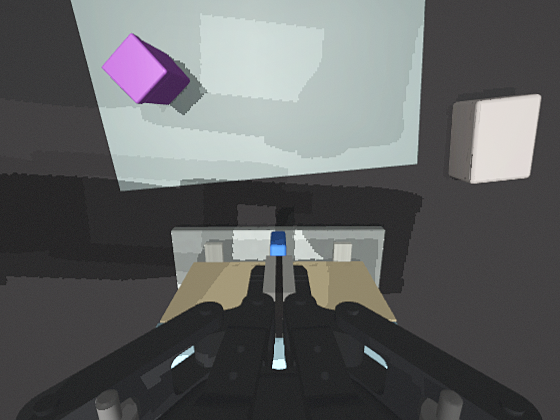

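```bash
python3 - <<'E'
from h import *
st=sense();K,T=cam("wrist",st);p=cv2.cvtColor(snapshot("wrist")[0],cv2.COLOR_RGB2HSV)
m=cv2.inRange(p,(100,150,60),(125,255,255));q=np.argwhere(m)[:,::-1];print(q.min(0),q.max(0),len(q))
print("tab end top",plane(K,T,[[(q[:,0].min()+q[:,0].max())/2,q[:,1].min()]],75),"as bottom",plane(K,T,[[278,q[:,1].min()]],35))
for y in (-41.7,-79): 
    P=np.linalg.inv(T)@[560,y,55,1];print(y,(K@P[:3]/P[2])[:2].round())
E
python3 to.py 557 -40 50 -5.1
```

```text
[271 232] [285 255] 298
tab end top [[557.66165668 -68.5355771   75.        ]] as bottom [[556.19700495 -84.44897767  35.        ]]
-41.7 [278. 199.]
-79 [281. 234.]
shift [ 0.001  -0.0052  0.1475] turn [ 0.0026  0.0002 -0.0026] deg [ 0.1  0.  -0.2] rows>= 2.4 j6 tgt 1.0 ee [561.7 -41.4 197.6] w 0.0 F [-0.6 -0.3 -0.3] t 43.125
```

```bash
python3 -m crank '[[1,0.003,-0.005,0.05,0,0,0],[1,0.003,-0.005,0.1,0,0,0],[1,0.003,-0.005,0.13,0,0,0],[1,0.003,-0.005,0.148,0,0,0],[1,0.003,-0.005,0.148,0,0,0],[1,0.003,-0.005,0.148,0,0,0]]' 60
python3 - <<'E'
from h import *
p,d=snapshot("scene");cv2.imwrite("pics/s26.png",cv2.resize(p[130:340,0:260,::-1],None,fx=2.8,fy=2.8))
E
```

```text
t: 43.88
ee_pos: [557.6, -37.4, 49.7]
tool_rot: [179.8, 0.0, 84.8]
force: [-0.0, 0.1, 1.0]
gripper_width: 0.1
```

View pics/s26.png

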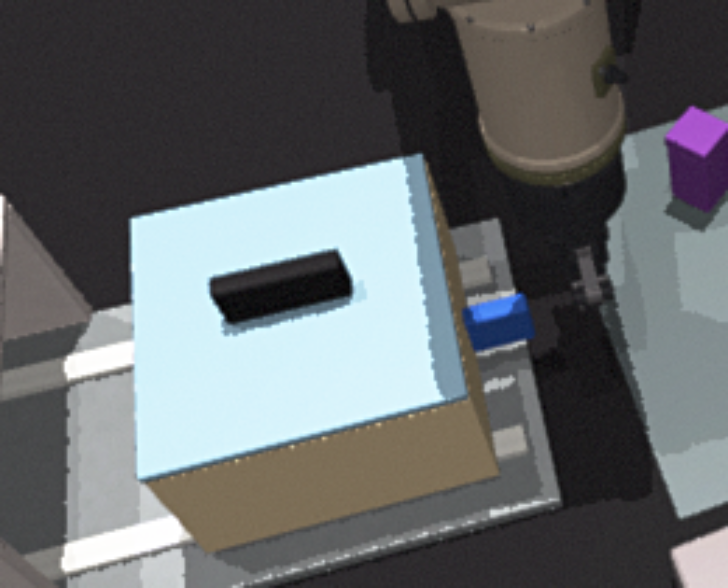

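The fingers stand behind the tab's end in line with it, with the lid still seated. I push gently.

```bash
python3 -m crank '[[1,-0.01,0,0,0,0,0],[1,-0.018,0,0,0,0,0],[1,-0.024,0,0,0,0,0],[1,-0.03,0,0,0,0,0],[1,-0.036,0,0,0,0,0],[1,-0.042,0,0,0,0,0],[1,-0.05,0,0,0,0,0],[1,-0.058,0,0,0,0,0]]' 60
python3 -m crank '[[1,-0.007,0,0,0,0,0],[1,-0.014,0,0,0,0,0],[1,-0.021,0,0,0,0,0],[1,-0.028,0,0,0,0,0],[1,-0.034,0,0,0,0,0],[1,-0.04,0,0,0,0,0]]' 60
python3 lidchk.py top t27
```

```text
t: 44.92
ee_pos: [550.9, -95.2, 47.8]
tool_rot: [-180.0, -0.0, 84.8]
force: [1.0, 2.9, -0.1]
gripper_width: 0.1
t: 45.68
ee_pos: [547.3, -135.0, 47.8]
tool_rot: [180.0, -0.0, 84.8]
force: [1.6, 2.3, -0.1]
gripper_width: -0.1
ee [ 547.3 -135.    47.8] [ 1.6  2.3 -0.1]
plate z 136.2 tilt rad [-0.0009  0.0002] range [132.2 140.2] [ 535.  -287.4] [195.6 199.7] 84.9
bar [472 251  16   9 119] 172.0 [ 532.4 -308.9] [29.  15.5] 86.7
```

View pics/t27.png

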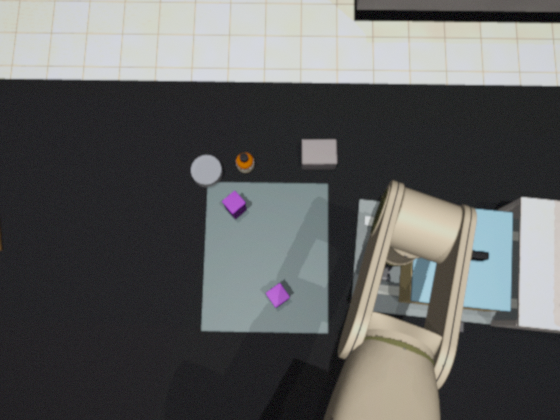

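The carriage has moved 65 mm at about 2 N with the lid still flat. I go on into the catch.

```bash
python3 -m crank '[[1,-0.004,0,0,0,0,0],[1,-0.008,0,0,0,0,0],[1,-0.011,0,0,0,0,0],[1,-0.014,0,0,0,0,0]]' 60
python3 -m crank '[[1,-0.003,0,0,0,0,0],[1,-0.006,0,0,0,0,0],[1,-0.009,0,0,0,0,0],[1,-0.009,0,0,0,0,0]]' 60
python3 lidchk.py top t28
```

```text
t: 46.22
ee_pos: [546.1, -147.8, 47.9]
tool_rot: [-180.0, -0.1, 84.8]
force: [0.8, 13.8, 3.7]
gripper_width: -0.2
t: 46.72
ee_pos: [545.3, -156.6, 47.9]
tool_rot: [-180.0, -0.1, 84.9]
force: [-0.4, 4.0, 1.4]
gripper_width: 0.1
ee [ 545.3 -156.6   47.9] [-0.4  4.   1.4]
plate z 136.3 tilt rad [-0.0017 -0.0011] range [132.2 140.5] [ 533.7 -305.1] [187.3 199.6] 84.8
bar [487 253  13   7  78] 171.8 [ 531.6 -334.8] [11.7 23.8] 1.0
```

The force rose to 14 N and then dropped, so the catch has gone over. I push a few mm more to confirm the stop.

```bash
python3 -m crank '[[1,-0.003,0,0,0,0,0],[1,-0.005,0,0,0,0,0],[1,-0.005,0,0,0,0,0]]' 60
python3 -m crank '[[1,-0.002,0,0,0,0,0],[1,-0.003,0,0,0,0,0],[1,-0.003,0,0,0,0,0]]' 60
```

```text
t: 47.15
ee_pos: [544.7, -162.7, 47.9]
tool_rot: [-180.0, 0.0, 84.8]
force: [0.4, 1.5, 0.0]
gripper_width: -0.0
t: 47.52
ee_pos: [544.4, -166.1, 47.8]
tool_rot: [180.0, 0.0, 84.8]
force: [0.2, -0.2, 0.6]
gripper_width: -0.5
```

```bash
python3 -m crank '[[1,-0.002,0,0,0,0,0],[1,-0.003,0,0,0,0,0],[1,-0.003,0,0,0,0,0]]' 60
python3 -m crank '[[1,0.02,0,0,0,0,0],[1,0.05,0,0,0,0,0],[1,0.08,0,0,0,0,0],[1,0.08,0,0,0,0,0]]' 60
python3 -m crank '[[1,0,0,-0.06,0,0,0],[1,0,0,-0.12,0,0,0],[1,0,0,-0.18,0,0,0],[1,0,0,-0.2,0,0,0],[1,0,0,-0.2,0,0,0]]' 60
python3 lidchk.py wrist w29; python3 lidchk.py top t29;python3 - <<'E'
from h import *
p,d=snapshot("scene");cv2.imwrite("pics/s29.png",cv2.resize(p[130:340,0:260,::-1],None,fx=2.8,fy=2.8))
E
```

```text
t: 47.9
ee_pos: [544.4, -166.4, 47.9]
tool_rot: [-180.0, -0.2, 84.8]
force: [0.4, 12.6, 4.3]
gripper_width: 0.2
t: 48.4
ee_pos: [551.5, -86.7, 47.7]
tool_rot: [-180.0, 0.0, 85.0]
force: [-0.3, -0.1, 0.1]
gripper_width: 0.0
t: 49.02
ee_pos: [552.4, -89.5, 249.6]
tool_rot: [179.8, 0.1, 84.8]
force: [-0.2, -0.4, 0.9]
gripper_width: 0.1
ee [552.4 -89.5 249.6] [-0.2 -0.4  0.9]
plate z 137.2 tilt rad [-0.0249  0.0035] range [136.2 138.3] [ 536.5 -254.5] [22.5  6.4] 84.9
ee [551.3 -89.1 247.1] [-0.3  1.3 -0.4]
plate z 136.3 tilt rad [-0.0025 -0.0013] range [132.2 140.7] [ 533.  -309.9] [177.6 199.6] 85.0
bar [486 253  19   7 112] 172.2 [ 531.6 -338.7] [11.7 35.4] 1.0
tab [ 543.  -197.7] [42.7 16.7] 85.7
```

View pics/s29.png

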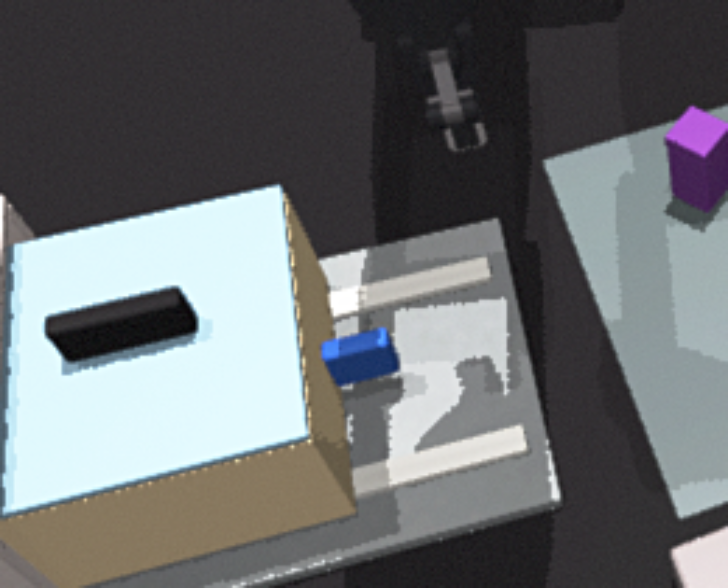

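View pics/t29.png

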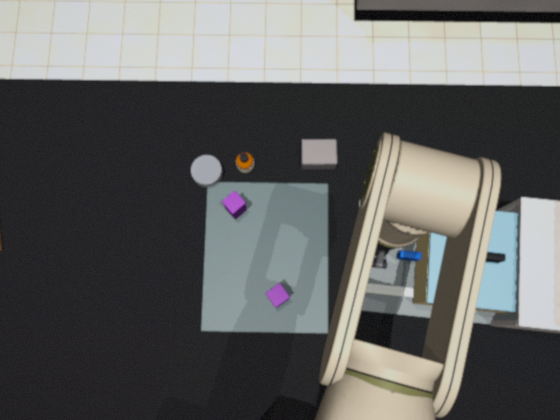

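The end stop was felt at 12.6 N, 19 mm past the first catch resistance, and the carriage stayed when I withdrew. I clear the arm for a last unobstructed look.

```bash
python3 -m crank '[[1,0.06,0,-0.01,0,0,0],[1,0.12,0,-0.02,0,0,0],[1,0.18,0,-0.02,0,0,0],[1,0.24,-0.03,-0.02,0,0,0],[1,0.3,-0.06,-0.02,0,0,0],[1,0.32,-0.06,-0.02,0,0,0],[1,0.32,-0.06,-0.02,0,0,0],[1,0.32,-0.06,-0.02,0,0,0]]' 60
python3 lidchk.py top t30; python3 meas.py top 31 | grep -E "blue|orange|^white \[(319|206)"
```

```text
t: 50.18
ee_pos: [520.2, 234.5, 266.0]
tool_rot: [-179.9, 0.1, 84.8]
force: [0.7, -0.1, 0.2]
gripper_width: -0.1
ee [520.2 234.5 266. ] [ 0.7 -0.1  0.2]
plate z 136.3 tilt rad [-0.002  -0.0013] range [132.1 140.5] [ 533.  -309.4] [178.5 199.6] 85.0
bar [463 250  42  10 295] 171.8 [ 531.5 -316.5] [79.2 15.8] 85.2
tab [ 543.2 -197.7] [42.8 16.7] 85.2
orange [245. 162.] A 120 ztop 49.0 depthrect [754.8 163.1] [26. 32.] 11.5 | plane [758.4 163.2] [28.5 34.3] 1.8
blue [409. 255.] A 163 ztop 77.3 depthrect [ 544. -198.] [42.8 16. ] 86.6 | plane [ 543.4 -195.8] [46.8 16.4] 84.6
white [319. 151.] A 778 ztop 47.2 depthrect [780.1  -6.1] [56.9 73.1] 0.3 | plane [769.9  -4. ] [53.1 71.2] 0.9
white [206. 169.] A 676 ztop 32.6 depthrect [738.1 252.4] [65.9 66.9] 0.5 | plane [725.9 245.3] [64.1 63.8] 2.2
white [319. 198.] A 92 ztop 4.0 depthrect [682.1  -7.1] [20.2 32.5] 0.1 | plane [664.4  -2. ] [17.8 30.6] 0.9
```

View pics/t30.png

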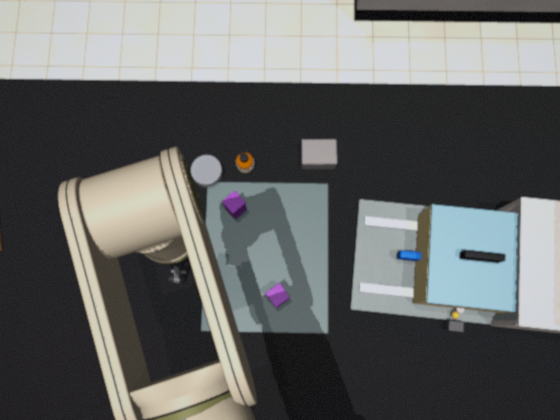

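```bash
python3 -c "
from plant import *
print(sense()['force'],sense()['gripper_width']);print(job_done())"
```

```text
[-0.45187427  0.28568397 -0.20299039] -0.2743299171257916
the job is handed in; nothing more can be done
None
```

I packed the tub, put the lid on, pushed the carriage home and handed the job in at about 50 s of the 210 s. The hand-in reports no verdict, so what follows is what I measured myself.

- **Packing:** The red-capped jar and both white-capped jars stand in the deep well. The orange and green slide boxes lie flat on the shelf. No blue box was present, and I left the purple look-alikes alone.
- **Lid:** The plate's top is 136–137 mm above the bench (136 expected) and its tilt is under 0.003 rad. The handle is within about 2 mm of the tub's middle.
- **Carriage:** The catch resisted with up to 14 N, gave way, and I felt the end stop about 19 mm later. The carriage stayed there after I withdrew, about 97 mm from where it started.
- **Bystanders:** The final top view shows the grey case, bottle and dish stack where they were at the start.

**Disagreements and failures:**
- While releasing the red-capped jar in the well I felt about 20 N sideways, most likely the finger knuckles on the rim. The jar still stood upright, and I gripped the later pieces higher.
- The wrist and top cameras disagreed by 1–2 mm on the tub's position, within the stated calibration.
- One measuring script stopped with an error while the lid was held. It did not affect the job, and I measured the lid in the grip another way.

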